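# Load and start the bench demagnetiser

### The arm

A 7-joint arm with a two-finger parallel gripper is mounted at the origin on a cart in front of the work surface, level with it; the furniture and walls round the work are solid. World frame = base frame: x ahead of the robot, y to its left, z up, the work surface at z = 0. Lengths are in mm, angles in rad, forces in N, time in s.
With the tool pointing down it reaches from about 400 to 900 mm from the base axis. Payload 5.5 kg.
Tool frame: the origin (TCP) lies midway between the tips of the shut fingers; the grasp point (between the pads) lies 19 mm behind it; y points along the fingers, x is the direction in which the jaws open and shut, and the axes are right-handed (so a half turn about y gives the same grasp; the last joint's range is limited). The gripper opens to 85 mm and grips with 20 to 120 N. Pads are 22 mm wide; open, the fingers measure 114 mm over their backs; the gripper's body (76 mm by 85 mm) begins 54 mm behind the grasp point. The pads swing forward as they close: fully open they stand 13 mm farther back than shut.
Start: joints at [1.376, 0.501, -0.427, 1.55, 0.221, 1.138, -0.21], TCP at [287.317, -583.052, 202.91] pointing down, gripper open.
Joint ranges: [-2.88, 2.88], [-0.31, 2.03], [-1.54, 1.56], [0.2, 2.42], [-1.41, 4.55], [0.19, 2.02], [-2.57, 2.57]. Speed limits (rad/s): [2.57, 2.57, 3.14, 3.14, 3.14, 3.14, 3.14].

### API

Orientations are given as a unit quaternion [w, x, y, z].
In Python, from plant import state, grab_frame, camera_model, ticket gives the robot as it stands.
- The arm moves only by the tool jog_arm, never from a script. Its argument "increments" is a list of rows, each a list of 3 entries, a list of its own where there are three numbers: the turn, a rotation vector about the tool's x, y, z in rad, then the shift along the tool's x, y, z in m, then the opening, from 0 (shut) to 1 (fully open). In form: [[[ax, ay, az], [tx, ty, tz], claw], ...]. A call has exactly 5 rows; each row is the pose to reach, as a shift and turn from the pose commanded when the call began, along the tool's axes at that moment; what a row does not reach only later rows make up. A row lasts 1/12 s, in which the tool goes at most 41.7 mm and 7.16 degrees, less where a joint would pass 70% of its speed; a pose out of reach is approached as far as the arm can. A call with a gripper value outside its range is refused whole. The fingers move at their own pace and stop on an object; the grip force is fixed at half the most. Time passes only in rows, so rows that repeat a pose let the fingers close, or fill a call up. It gives the time, the measured TCP pose, the force and the opening at its end, in the units of the state.
- state(): the state, without advancing time (a new reading comes with each control period).
- grab_frame(name): name is "side" or "top"; returns the picture (420x560x3 uint8, blue, green, red); there is no depth.
- camera_model(name): a dict with "K" (3x3 intrinsics, pixels), "dist" ([k1, k2, p1, p2, k3] as OpenCV has them; the pictures are not rectified), "position" and "rotation" of the camera in the world. Camera axes: x right, y up, looking along -z (the intrinsics and any distortion apply to the point x, -y, -z); pixel columns grow to the right and rows downward; lengths in mm; the calibration is good to about 2 mm. A picture is of the moment at which its call begins. camera_model takes no time and is no camera call.
- ticket.job_done(): hands the job in, once; it reports no verdict.
The state is a dict: "clock": time; "q": joint angles; "joint_vel": joint speeds; "effort": joint torques, N m; "ee_pos": TCP position; "tcp_rot": TCP orientation; "contact_force": force on the tool from outside, world axes, zero at the start; "ft_torque": the same for the moment, N m; "width": opening from 0.0 (shut) to 1.0 (fully open).
Only numpy, scipy, OpenCV 4.12 (cv2) and the standard library are available. Lean on these libraries where they do the work, as an engineer would, in place of code of your own. Each camera call takes 0.05 s, during which the arm holds its last target. There are 200 camera calls.

### The job

Demagnetise this batch: lay every steel disc flat in the demagnetiser's lower tray, swing both bail arms fully in over it, stand the grey carrier on them and have every steel block lying flat in the carrier. Set the timer to as many clicks from off as there are pieces (discs and blocks together), and only then press the square, the round and the long key to the bottom, one at a time in that order. Leave the other things on the bench where they are.

Things in the scene. Friction and masses are not known exactly. Their poses are not given: they have to be found in the camera images.
- demagnetiser: bench demagnetiser, a low white housing 262 mm (x) by 250 mm (y), fixed on the bench; origin at the centre of its underside, its front faces its own -x (towards the robot). The control deck is the front half of its top, 51 mm above the bench: timer knob at the right, three keys in a row to the left of it. The lower tray is bolted on the rear half
- lower_tray: the demagnetiser's open aluminium lower tray, fixed; inside 110 mm (its x) by 192 mm (its y), walls 6 mm thick, rim 34 mm above the tray floor; origin at the centre of the tray floor (59 mm above the bench), axes as the demagnetiser's. With the bails in, their crossbars lie across it at y = +-52 mm, tops 42 mm above the tray floor
- carrier_seat (a point): where the carrier's origin comes to lie when it stands right: 28 mm above the middle of the tray floor, axes as the tray's. The carrier's underside then rests on the two crossbars, its four feet hang just inside the tray's long walls (6 mm play in x) and outboard of the crossbars (5 mm play in y)
- bail_left (a joint): bail arm at the left end (lower tray's +y): a U of 8 mm steel wire. Joint value in rad: 0 = fully out, its crossbar level beyond the end of the tray; it grows as the bail swings up (pi/2 = upright) and over; pi = fully in, lying on the tray's rims. Stiff pivot (about 0.02 N m): it stays where it is left; starts at 0 to 0.6
- bail_left_bar (a point): middle of the crossbar of the left bail, on the wire's axis (wire 8 mm thick, crossbar 116 mm long, along the lower tray's x). It swings at 42 mm radius about a pivot axis along the lower tray's x at y = 94 mm, z = 38 mm of the lower tray's frame
- bail_right (a joint): bail arm at the right end (lower tray's -y): a U of 8 mm steel wire. Joint value in rad: 0 = fully out, its crossbar level beyond the end of the tray; it grows as the bail swings up (pi/2 = upright) and over; pi = fully in, lying on the tray's rims. Stiff pivot (about 0.02 N m): it stays where it is left; starts at 0 to 0.6
- bail_right_bar (a point): middle of the crossbar of the right bail, on the wire's axis (wire 8 mm thick, crossbar 116 mm long, along the lower tray's x). It swings at 42 mm radius about a pivot axis along the lower tray's x at y = -94 mm, z = 38 mm of the lower tray's frame
- timer (a joint): black timer knob with a vertical axis. Value in rad, grows clockwise seen from above: 0 = off (pointer at the ring mark, towards the front), then 7 clicks 0.5236 rad (30 degrees) apart, a tick on the deck for each. A sprung ball pulls it into the nearest click and holds it; about 0.08 N m to leave a click. It starts at or near off or the first click
- timer_grip (a point): point on the knob's axis, 6 mm below the top of its bar grip, 86 mm above the bench; the bar grip is 42 mm long, 14 mm wide and stands 28 mm above a round skirt of 44 mm diameter, 8 mm high. The point turns with the knob: its x axis lies along the bar, the pointer end is its -x
- key_square (a joint): square white spring key on the control deck, 20 mm wide, leftmost of the three. Joint value = how far it is pressed, 0 to 0.005 m; it springs back; fully down takes about 4 N. Press to the bottom
- key_square_top (a point): centre of the top face of the square key, 11 mm above the deck when up; moves with the key
- key_round (a joint): round white spring key on the control deck, 20 mm diameter, the middle one. Joint value = how far it is pressed, 0 to 0.005 m; it springs back; fully down takes about 4 N. Press to the bottom
- key_round_top (a point): centre of the top face of the round key, 11 mm above the deck when up; moves with the key
- key_long (a joint): long white spring key on the control deck, 16 by 34 mm, rightmost of the three, next to the timer knob. Joint value = how far it is pressed, 0 to 0.005 m; it springs back; fully down takes about 4 N. Press to the bottom
- key_long_top (a point): centre of the top face of the long key, 11 mm above the deck when up; moves with the key
- carrier: loose grey two-compartment carrier, 104 (its x) by 184 mm (its y), 0.28 kg, at the robot's right, same either way round. Origin: centre, level with the soles of its 4 feet (14 mm wide, at x +-42, y +-68 mm). Underside z = 14 mm, inner floor 18, walls (3 mm thick) to 40. Lift by the bar on its middle partition: 70 mm long (x), 10 thick (y), z 32 to 62 mm. Each compartment 98 by 84 mm inside
- disc_0: flat round steel hardness-test disc, 38 mm diameter, 14 mm thick, lying on the bench at the robot's left; origin at the centre of its underside, z up. It may be absent (None)
- disc_1: flat round steel hardness-test disc, 33 mm diameter, 9 mm thick, lying on the bench at the robot's left; origin at the centre of its underside, z up. It may be absent (None)
- disc_2: flat round steel hardness-test disc, 33 mm diameter, 10 mm thick, lying on the bench at the robot's left; origin at the centre of its underside, z up. It may be absent (None)
- test_block_0: ground steel hardness-test block, 45 mm (its x) by 60 mm (its y), 15 mm thick, 0.32 kg, lying flat on the bench at the robot's left; origin at the centre of its underside, z up; grip it across the 45 mm. It may be absent (None)
- test_block_1: ground steel hardness-test block, 45 mm (its x) by 60 mm (its y), 15 mm thick, 0.32 kg, lying flat on the bench at the robot's left; origin at the centre of its underside, z up; grip it across the 45 mm. It may be absent (None)
- rebound_meter: hand-held hardness meter with keypad, 148 by 68 by 30 mm, behind at the right; not part of the job, leave it; origin at the centre of its underside
- sample_bottle: white bottle with a red cap, 47 mm diameter, 84 mm tall, behind the demagnetiser at the left; not part of the job, leave it; origin at the centre of its underside
- impact_device: grey cylindrical impact device, 126 by 24 mm, lying behind the pieces at the left; not part of the job, leave it; origin at the centre of its underside

How it is judged (in metres and radians):
On the way, in this order (a step that is already met when the one before it is completed fails the run):
1. everything loaded (discs flat in the lower tray, bails in, carrier standing on them, blocks flat in the carrier) and the timer at one click for each piece (x of disc_0 in the frame of lower_tray between -0.052 and 0.052 m and y of disc_0 in the frame of lower_tray between -0.093 and 0.093 m and z of disc_0 in the frame of lower_tray between -0.004 and 0.006 m and angle between each of disc_0, disc_1, disc_2, test_block_0, test_block_1's own z axis and vertical below 0.12 rad and x of disc_1 in the frame of lower_tray between -0.052 and 0.052 m and y of disc_1 in the frame of lower_tray between -0.093 and 0.093 m and z of disc_1 in the frame of lower_tray between -0.004 and 0.006 m and x of disc_2 in the frame of lower_tray between -0.052 and 0.052 m and y of disc_2 in the frame of lower_tray between -0.093 and 0.093 m and z of disc_2 in the frame of lower_tray between -0.004 and 0.006 m and value of joint each of bail_left, bail_right above 3 rad and x of carrier in the frame of lower_tray between -0.012 and 0.012 m and y of carrier in the frame of lower_tray between -0.012 and 0.012 m and z of carrier in the frame of lower_tray between 0.023 and 0.032 m and angle between carrier's own z axis and vertical below 0.06 rad and x of test_block_0 in the frame of carrier between -0.048 and 0.048 m and y of test_block_0 in the frame of carrier between -0.088 and 0.088 m and z of test_block_0 in the frame of carrier between 0.014 and 0.024 m and x of test_block_1 in the frame of carrier between -0.048 and 0.048 m and y of test_block_1 in the frame of carrier between -0.088 and 0.088 m and z of test_block_1 in the frame of carrier between 0.014 and 0.024 m and value of joint timer between 1.4208 and 2.768 rad and (height (world z) of disc_0 above -5 m or value of joint timer below 2.2444 rad) and (height (world z) of disc_1 above -5 m or value of joint timer below 2.2444 rad) and (height (world z) of disc_2 above -5 m or value of joint timer below 2.2444 rad) and (height (world z) of test_block_0 above -5 m or value of joint timer below 2.2444 rad) and (height (world z) of test_block_1 above -5 m or value of joint timer below 2.2444 rad) and (height (world z) of any of disc_0, test_block_0 above -5 m or value of joint timer below 1.7208 rad) and (height (world z) of any of disc_0, test_block_1 above -5 m or value of joint timer below 1.7208 rad) and (height (world z) of any of disc_1, test_block_0 above -5 m or value of joint timer below 1.7208 rad) and (height (world z) of any of disc_1, test_block_1 above -5 m or value of joint timer below 1.7208 rad) and (height (world z) of any of disc_2, test_block_0 above -5 m or value of joint timer below 1.7208 rad) and (height (world z) of any of disc_2, test_block_1 above -5 m or value of joint timer below 1.7208 rad) and (value of joint timer above 2.468 rad or (height (world z) of disc_0 above 50 m and height (world z) of carrier above -5 m) or (height (world z) of disc_1 above 50 m and height (world z) of carrier above -5 m) or (height (world z) of disc_2 above 50 m and height (world z) of carrier above -5 m) or (height (world z) of test_block_0 above 50 m and height (world z) of carrier above -5 m) or (height (world z) of test_block_1 above 50 m and height (world z) of carrier above -5 m)) and (value of joint timer above 1.9444 rad or (height (world z) of each of disc_0, test_block_0 above 50 m and height (world z) of carrier above -5 m) or (height (world z) of each of disc_0, test_block_1 above 50 m and height (world z) of carrier above -5 m) or (height (world z) of each of disc_1, test_block_0 above 50 m and height (world z) of carrier above -5 m) or (height (world z) of each of disc_1, test_block_1 above 50 m and height (world z) of carrier above -5 m) or (height (world z) of each of disc_2, test_block_0 above 50 m and height (world z) of carrier above -5 m) or (height (world z) of each of disc_2, test_block_1 above 50 m and height (world z) of carrier above -5 m))), for 0.2 s.
2. the square key is pressed down, alone (value of joint key_square above 0.0035 m and value of joint each of key_round, key_long below 0.0015 m), for 0.1 s.
3. the round key is pressed down, alone (value of joint key_round above 0.0035 m and value of joint each of key_square, key_long below 0.0015 m), for 0.1 s.
4. the long key is pressed down, alone (value of joint key_long above 0.0035 m and value of joint each of key_square, key_round below 0.0015 m), for 0.1 s.
At the end, for the whole second after the job is handed in: All discs flat on the lower tray's floor; bails over 3.0 rad; carrier level on them, within 12 mm of the tray's centre each way; all blocks flat on the carrier's floor; timer within 0.15 rad of the click numbered as the pieces present; keys up; all at rest (all of step 1 and linear speed of each of disc_0, disc_1, disc_2, test_block_0, test_block_1, carrier below 0.02 m/s and value of joint each of key_square, key_round, key_long below 0.0015 m); the robot touches nothing.
It fails at once if two keys are pressed down at once (value of joint each of key_square, key_round above 0.003 m or value of joint each of key_round, key_long above 0.003 m or value of joint each of key_square, key_long above 0.003 m).
It fails at once if a thing that is not part of the job is moved more than 30 mm (distance of any of rebound_meter, sample_bottle, impact_device from where it was at the start of the episode above 0.03 m).
Of disc_0, disc_1, disc_2 only 2 to 3 are there at a start; the rules pass over those that are not, and their reading is None.
Of test_block_0, test_block_1 only 1 to 2 are there at a start; the rules pass over those that are not, and their reading is None.
At some moment in a run one of disc_0, disc_1, disc_2, test_block_0, test_block_1 may be knocked a few centimetres aside while the robot is not near it.
It also fails if it takes over 210 s, if anything falls off the work surface, if the arm or the gripper's body presses on something with over 40 N, if the wrist force passes 120 N, or if a joint passes its speed limit or range.

## Working session

There is one attempt and no reset: what is moved stays moved. The work goes in short steps, Python scripts to look and compute and a tool call to move; the robot and the scene stay as the last step left them, time stands still between calls to the robot, and variables do not carry over. Pictures are saved under pics/ and viewed, about 12 in all and at most 16, crops included, and the job is handed in when it is done.

Besides the shell and the picture viewer there is one more tool, called after "Request:" as a command line: name --argument value ..., lists and objects as JSON in quotes. jog_arm: Moves the arm, as the interface text tells. Its arguments: {"type":"object","properties":{"increments":{"type":"array"}},"required":["increments"]}

```bash
ls; mkdir -p pics; python3 - <<'E'
from plant import state, grab_frame, camera_model
import cv2,numpy as np
print(state())
for n in("side","top"):
    m=camera_model(n); print(n,{k:np.round(v,4).tolist() for k,v in m.items()})
    cv2.imwrite(f"pics/{n}0.png",grab_frame(n))
E
```

```text
pics
{'clock': 0.0, 'q': array([ 1.37621955,  0.50184287, -0.4267601 ,  1.55143726,  0.22077567,
        1.13828369, -0.21033604]), 'joint_vel': array([-1.14934394e-04, -4.71410731e-04,  6.52047040e-04,  3.94941699e-04,
        9.36197050e-04,  1.87903148e-06,  5.96129351e-04]), 'effort': array([ 2.24218652e-04, -5.69512618e+01, -5.81621870e+00, -2.80941850e+01,
        1.05076079e-02,  1.21124290e-02,  2.05696887e-05]), 'ee_pos': array([ 286.89739233, -582.43658942,  201.8650557 ]), 'tcp_rot': array([ 0.60078497, -0.6000208 ,  0.3740811 , -0.37295548]), 'contact_force': array([ 0.53448077,  0.09188987, -0.18203673]), 'ft_torque': array([ 0.01732128, -0.00178293,  0.00903431]), 'width': 0.9942632652624898}
side {'K': [[424.6329, 0.0, 271.4997], [0.0, 424.6329, 205.2939], [0.0, 0.0, 1.0]], 'dist': [-0.1173, 0.0, 0.0, 0.0, 0.0], 'position': [418.9315, 1044.4851, 699.0103], 'rotation': [-0.0548, -0.0305, 0.501, 0.8632]}
top {'K': [[399.4055, 0.0, 273.6562], [0.0, 399.4055, 212.518], [0.0, 0.0, 1.0]], 'dist': [-0.0525, 0.0, 0.0, 0.0, 0.0], 'position': [431.3547, -9.6472, 1428.0661], 'rotation': [-0.7058, -0.0428, 0.0346, 0.7063]}
```

View pics/top0.png

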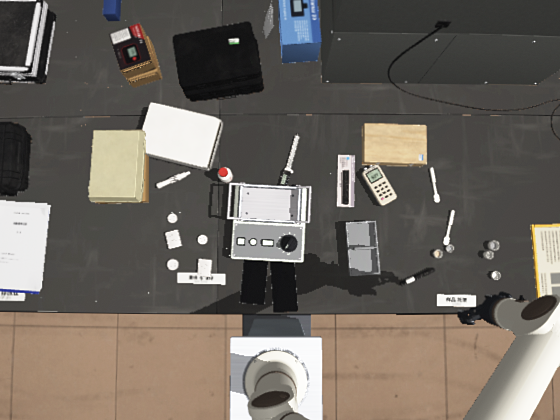

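View pics/side0.png

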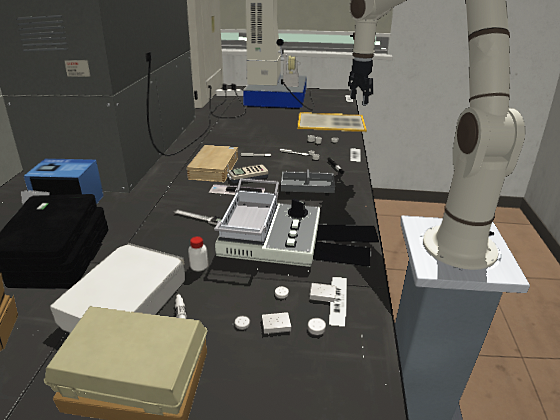

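```bash
cat > h.py <<'E'
import cv2,numpy as np
from scipy.spatial.transform import Rotation as R
from plant import state, grab_frame, camera_model
def cam(n):
    m=camera_model(n); q=np.array(m["rotation"]); return m,R.from_quat(np.r_[q[1:],q[0]]).as_matrix()
def ray(n,uv):
    m,Rm=cam(n); uv=np.array(uv,float).reshape(-1,1,2)
    p=cv2.undistortPoints(uv,np.array(m["K"]),np.array(m["dist"])).reshape(-1,2)
    d=np.c_[p[:,0],-p[:,1],-np.ones(len(p))]@Rm.T
    return np.array(m["position"]),d
def plane(n,uv,z):
    o,d=ray(n,uv); return o+d*((z-o[2])/d[:,2])[:,None]
def proj(n,P):
    m,Rm=cam(n); p=(np.array(P,float).reshape(-1,3)-m["position"])@Rm; p=p*[1,-1,-1]
    return cv2.projectPoints(p,np.zeros(3),np.zeros(3),np.array(m["K"]),np.array(m["dist"]))[0].reshape(-1,2)
def tri(uv_s,uv_t):
    o1,d1=ray("side",uv_s);o2,d2=ray("top",uv_t);d1=d1[0]/np.linalg.norm(d1[0]);d2=d2[0]/np.linalg.norm(d2[0])
    s=np.linalg.lstsq(np.c_[d1,-d2],o2-o1,rcond=None)[0]; a=o1+s[0]*d1;b=o2+s[1]*d2
    return (a+b)/2,np.linalg.norm(a-b)
def crop(n,x0,y0,x1,y1,k,name,grid=20):
    f=grab_frame(n); c=cv2.resize(f[y0:y1,x0:x1],None,fx=k,fy=k,interpolation=cv2.INTER_CUBIC)
    for x in range(-(-x0//grid)*grid,x1,grid):
        cv2.putText(c,str(x),(int((x-x0)*k),8),0,.33,(0,255,255),1); cv2.line(c,(int((x-x0)*k),10),(int((x-x0)*k),14),(0,255,255))
    for y in range(-(-y0//grid)*grid,y1,grid): cv2.putText(c,str(y),(0,int((y-y0)*k)),0,.33,(0,255,255),1)
    cv2.imwrite("pics/"+name,c); return f
E
python3 - <<'E'
from h import *
print("tcp",proj("top",state()["ee_pos"]),proj("side",state()["ee_pos"]))
f=crop("top",155,170,315,290,5,"t1.png"); s=crop("side",200,160,360,280,5,"s1.png")
g=cv2.cvtColor(f,cv2.COLOR_BGR2GRAY)
_,m=cv2.threshold(g,130,255,0)
n,l,st,c=cv2.connectedComponentsWithStats(m[205:285,155:215])
for i in range(1,n):
    if st[i][4]>20:
        ctr=[c[i]+[155,205]]; pts=np.argwhere(l==i)[:,::-1].astype(np.float32)+[155,205]
        print(ctr,st[i],cv2.minAreaRect(pts.astype(np.float32)),plane("top",ctr,12).round(1))
E
```

```text
tcp [[466.59020458 303.47675839]] [[357.19653938 112.58361637]]
[array([172.        , 217.55555556])] [12  7 11 11 81] ((172.00001525878906, 217.50003051757812), (9.192387580871582, 9.192388534545898), 45.0) [[569.3 371.2  12. ]]
[array([172.94067797, 238.80084746])] [ 10  25  17  19 236] ((173.05882263183594, 238.7353057861328), (16.97749137878418, 13.824529647827148), 75.96376037597656) [[493.2 365.8  12. ]]
[array([202.27848101, 239.15189873])] [43 30 10 10 79] ((202.5, 239.5), (9.0, 9.0), 90.0) [[492.1 260.5  12. ]]
[array([198.24957841, 273.63406408])] [ 22  53  38  26 593] ((195.5, 270.5), (25.0, 37.0), 90.0) [[370.5 272.7  12. ]]
[array([172.37614679, 264.06422018])] [ 12  54  12  11 109] ((172.5, 264.0), (10.0, 11.0), 90.0) [[403.8 365.5  12. ]]
```

View pics/t1.png

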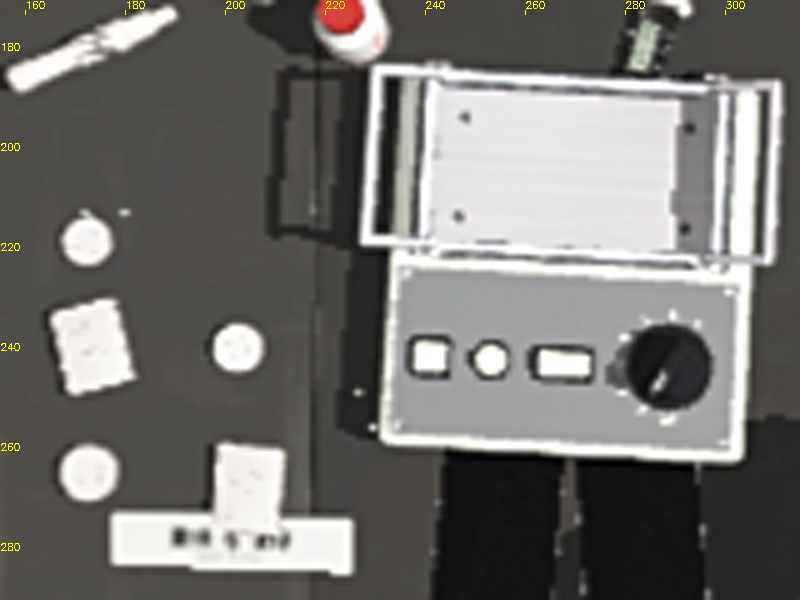

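View pics/s1.png

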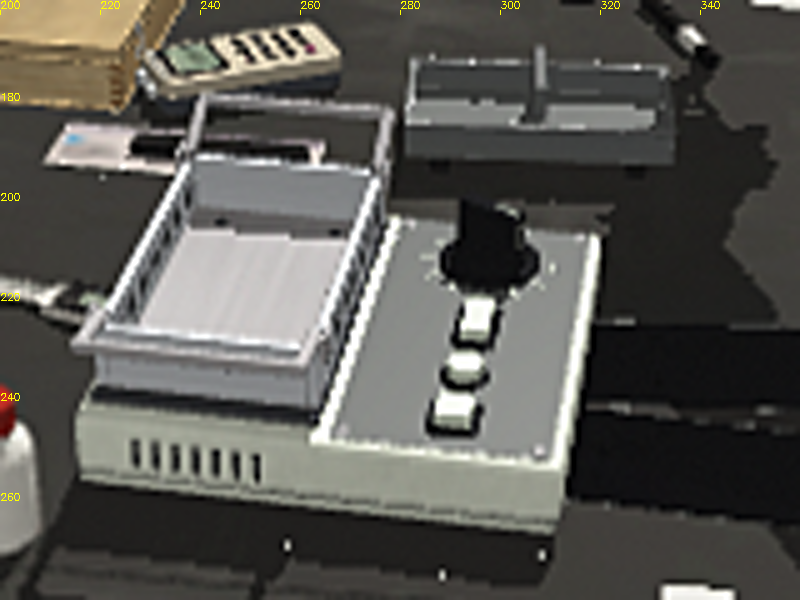

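```bash
python3 - <<'E'
from h import *
cr=lambda P:(np.array(P,float)+.5)/5-.5+[155,170]
sr=lambda P:(np.array(P,float)+.5)/5-.5+[200,160]
s=state();q=s["tcp_rot"];print(R.from_quat(np.r_[q[1:],q[0]]).as_matrix().round(3))
print("deck front corners",plane("top",cr([[380,443],[743,463]]),51).round(1))
print("deck rear L/R ",plane("top",cr([[392,258],[752,266]]),51).round(1))
for z,n,P in((62,"keys",[[431,356],[490,359],[565,363]]),(92,"knob",[[670,367]]),(92,"ptr",[[658,382]]),(59,"screws",[[464,117],[689,128],[458,216],[684,229]]),
  (93,"tray rim out corners",[[421,77],[735,88],[412,250],[727,265]])): print(n,plane("top",cr(P),z).round(1).tolist())
print("bar L",plane("top",cr([[380,68],[364,242]]),97).round(1).tolist());print("bar R",plane("top",cr([[778,85],[772,262]]),115).round(1).tolist())
print("R bar side tri ends")
for a,b in(([203,98],[778,85]),([389,112],[772,262])):print(tri(sr([a]),cr([b])))
for a,b in(([80,345],[378,68]),([322,358],[364,242])):print("L",tri(sr([a]),cr([b])))
f=grab_frame("top");g=cv2.cvtColor(f,cv2.COLOR_BGR2GRAY)
k=cv2.resize(g,None,fx=4,fy=4,interpolation=cv2.INTER_CUBIC)
up=lambda p:(np.array(p)+.5)/4-.5
m=((k>130)*255).astype(np.uint8)
for c in cv2.findContours(m,0,2)[0]:
    a=cv2.contourArea(c)/16
    if a<40 or a>400: continue
    (cx,cy),(w,h),an=cv2.minAreaRect(c); p=up([cx,cy])
    if 155<p[0]<215 and 205<p[1]<290:
        bx=plane("top",up(cv2.boxPoints(((cx,cy),(w,h),an))),12)
        e=[np.linalg.norm(bx[1]-bx[0]),np.linalg.norm(bx[2]-bx[1])]
        print(p.round(1),a,plane("top",[p],12).round(1),np.round(e,1),bx[:,:2].round(1).tolist())
print("blockB",plane("top",cr([[217,443],[287,449],[281,527],[213,521]]),15).round(1).tolist())
# carrier
roi=f[205:290,335:395];hsv=cv2.cvtColor(roi,cv2.COLOR_BGR2GRAY)
crop("top",330,205,400,285,7,"c1.png",10)
E
```

```text
[[ 0.442 -0.     0.897]
 [-0.897  0.001  0.442]
 [-0.001 -1.     0.   ]]
deck front corners [[425.1 154.2  51. ]
 [411.5 -94.9  51. ]]
deck rear L/R  [[ 552.6  147.2   51. ]
 [ 546.8 -102.1   51. ]]
keys [[484.3, 118.5, 62.0], [482.3, 78.1, 62.0], [479.6, 26.8, 62.0]]
knob [[475.8, -44.1, 92.0]]
ptr [[465.8, -36.0, 92.0]]
screws [[650.1, 97.3, 59.0], [642.1, -58.7, 59.0], [581.0, 101.0, 59.0], [571.8, -54.9, 59.0]]
tray rim out corners [[672.2, 124.1, 93.0], [664.2, -88.8, 93.0], [554.3, 129.0, 93.0], [544.0, -82.5, 93.0]]
bar L [[677.7, 151.6, 97.0], [559.3, 160.9, 97.0]]
bar R [[662.3, -116.2, 115.0], [544.1, -111.0, 115.0]]
R bar side tri ends
(array([ 661.9058747 , -116.05245659,  116.55915931]), np.float64(0.32094662449542694))
(array([ 544.50541397, -110.81400142,  116.93037583]), np.float64(1.1968205825061562))
L (array([675.76609102, 151.8915436 , 105.13011005]), np.float64(0.9565238568336677))
L (array([553.1031376 , 158.52672826, 112.50069258]), np.float64(9.486988828157571))
[172.4 264.1] 104.75 [[403.5 365.5  12. ]] [41.2 40.5] [[423.7, 386.6], [423.9, 345.4], [383.4, 344.5], [383.2, 385.6]]
[202.2 239.1] 77.125 [[492.2 260.6  12. ]] [34.9 33.7] [[509.0, 278.4], [509.1, 243.5], [475.3, 242.9], [475.3, 277.7]]
[172.9 238.8] 232.09375 [[493.3 365.9  12. ]] [51.3 63.7] [[517.8, 399.3], [530.3, 349.6], [468.9, 332.6], [456.5, 382.1]]
[172.1 217.8] 78.34375 [[568.3 371.   12. ]] [35.5 36.2] [[566.1, 396.2], [593.5, 373.7], [570.5, 345.8], [543.2, 368.3]]
blockB [[424.7, 273.9, 15.0], [420.6, 224.2, 15.0], [366.0, 227.6, 15.0], [370.0, 275.8, 15.0]]
```

View pics/c1.png

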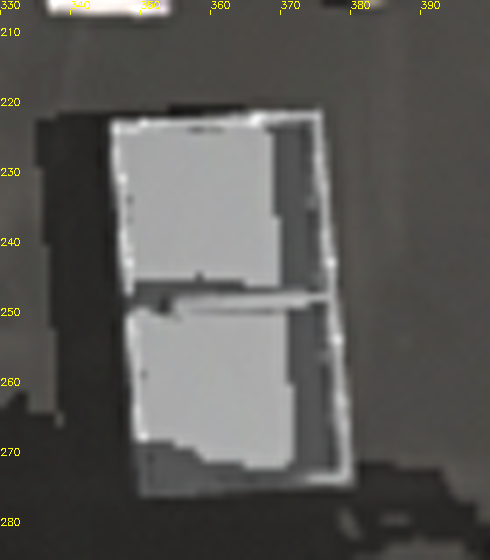

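```bash
cat > plan.py <<'E'
import sys
from h import *
PSI=-0.053; C=np.array([610,20.5,59.])
X1=np.array([np.cos(PSI),np.sin(PSI),0]);Y1=np.array([-np.sin(PSI),np.cos(PSI),0])
def tray(x,y,z): return C+x*X1+y*Y1+[0,0,z]
def pose():
    s=state();q=s["tcp_rot"];return np.array(s["ee_pos"]),R.from_quat(np.r_[q[1:],q[0]])
def down(deg): # tool x at angle deg in world xy, y down
    a=np.radians(deg);x=np.array([np.cos(a),np.sin(a),0]);y=np.array([0,0,-1.]);return R.from_matrix(np.c_[x,y,np.cross(x,y)])
def plan(wps,start=None,step=170,ang=34):
    """wps: list of (label,pos,deg); prints calls [turn],[shift mm]"""
    p,r=start or pose(); print("at",p.round(1),"x-axis deg",np.degrees(np.arctan2(*r.as_matrix()[1::-1,0])).round(1))
    for lab,P,deg in wps:
        P=np.array(P,float)
        n=int(max(np.ceil(np.linalg.norm(P-p)/step),np.ceil(np.degrees((r.inv()*down(deg)).magnitude())/ang),1))
        for k in range(n):
            w=(r.inv()*down(deg)).as_rotvec()/(n-k); t=r.inv().apply(P-p)/(n-k)
            w=w.round(2) if n>1 and k<n-1 else w.round(3); t=t.round(0)
            print(lab,w.tolist(),(t/1000).tolist()); p=p+r.apply(t); r=r*R.from_rotvec(w)
    return p,r
E
python3 - <<'E'
from plan import *
cc=lambda P:(np.array(P,float)+.5)/7-.5+[330,205]
b=plane("top",cc([[110,121],[321,110],[354,484],[139,494]]),40);print("carrier",b.round(1).tolist(),b.mean(0))
print("bar R end, mid",plane("top",cc([[330,297]]),40).round(1),plane("top",cc([[165,308],[320,297]]),62).round(1).tolist())
k=[476.3,-44.8]
plan([("above",[*k,150],57),("down",[*k,67],57)])
for x,y in((-30,-50),(30,0),(-30,50)):print(tray(x,y,0))
E
```

```text
carrier [[550.8, -243.3, 40.0], [556.2, -348.9, 40.0], [371.4, -360.5, 40.0], [366.8, -254.3, 40.0]] [ 461.29837132 -301.75027226   40.        ]
bar R end, mid [[ 463.2 -350.9   40. ]] [[457.5, -264.8, 62.0], [462.7, -340.6, 62.0]]
at [ 287.2 -582.8  202.6] x-axis deg -63.8
above [-0.0, -0.53, -0.0] [-0.1, 0.013, 0.102]
above [-0.0, -0.53, -0.0] [-0.035, 0.013, 0.138]
above [-0.0, -0.52, 0.0] [0.04, 0.013, 0.137]
above [-0.001, -0.528, 0.0] [0.103, 0.014, 0.098]
down [0.0, 0.0, 0.0] [0.0, 0.083, 0.0]
[577.39336561 -27.84053572  59.        ]
[639.95787486  18.91074428  59.        ]
[582.69088467  72.01904716  59.        ]
```

Request:
jog_arm --increments '[[[0,-0.106,0],[-0.02,0.003,0.02],0.5],[[0,-0.212,0],[-0.04,0.005,0.041],0.5],[[0,-0.318,0],[-0.06,0.008,0.061],0.5],[[0,-0.424,0],[-0.08,0.01,0.082],0.5],[[0,-0.53,0],[-0.1,0.013,0.102],0.5]]'

```text
clock: 0.72
ee_pos: [335.1, -446.9, 190.0]
tcp_rot: [-0.678, 0.678, -0.201, 0.202]
contact_force: [0.3, 0.4, -0.8]
width: 0.501
```

Request:
jog_arm --increments '[[[0,-0.106,0],[-0.007,0.003,0.028],0.5],[[0,-0.212,0],[-0.014,0.005,0.055],0.5],[[0,-0.318,0],[-0.021,0.008,0.083],0.5],[[0,-0.424,0],[-0.028,0.01,0.11],0.5],[[0,-0.53,0],[-0.035,0.013,0.138],0.5]]'

```text
clock: 1.13
ee_pos: [381.6, -312.7, 177.1]
tcp_rot: [-0.707, 0.707, -0.017, 0.017]
contact_force: [1.0, -1.0, 0.2]
width: 0.497
```

Request:
jog_arm --increments '[[[0,-0.106,0],[0.008,0.003,0.028],0.5],[[0,-0.212,0],[0.016,0.005,0.055],0.5],[[0,-0.318,0],[0.024,0.008,0.083],0.5],[[0,-0.424,0],[0.032,0.01,0.11],0.5],[[0,-0.52,0],[0.04,0.013,0.137],0.5]]'

```text
clock: 1.55
ee_pos: [428.9, -178.0, 164.1]
tcp_rot: [-0.687, 0.688, 0.166, -0.165]
contact_force: [0.9, -0.1, 0.1]
width: 0.503
```

Request:
jog_arm --increments '[[[0,-0.106,0],[0.02,0.003,0.02],0.5],[[0,-0.212,0],[0.041,0.005,0.04],0.5],[[0,-0.318,0],[0.061,0.008,0.06],0.5],[[0,-0.528,0],[0.103,0.014,0.098],0.5],[[0,-0.528,0],[0.103,0.014,0.098],0.5]]'

```text
clock: 1.97
ee_pos: [477.9, -40.0, 150.4]
tcp_rot: [0.62, -0.619, -0.342, 0.34]
contact_force: [0.8, 0.1, 0.4]
width: 0.5
```

```bash
python3 - <<'E'
from plan import *
k=[476.3,-44.8]
plan([("down",[*k,67],57)]); print(state()["q"].round(2),state()["width"])
E
```

```text
at [477.9 -40.  150.4] x-axis deg 57.6
down [0.001, 0.011, 0.003] [-0.005, 0.083, -0.001]
[ 0.9   0.41 -1.05  2.01  0.44  0.96  0.64] 0.4999836415745383
```

Request:
jog_arm --increments '[[[0,0.011,0],[-0.005,0.02,-0.001],0.5],[[0,0.011,0],[-0.005,0.055,-0.001],0.5],[[0,0.011,0],[-0.005,0.083,-0.001],0.5],[[0,0.011,0],[-0.005,0.083,-0.001],0.5],[[0,0.011,0],[-0.005,0.083,-0.001],0.5]]'

```text
clock: 2.38
ee_pos: [473.4, -49.4, 66.3]
tcp_rot: [0.624, -0.622, -0.334, 0.335]
contact_force: [-0.2, 0.3, -0.5]
width: 0.498
```

```bash
python3 - <<'E'
from plan import *
print(pose()[0],state()["contact_force"]); crop("top",250,220,330,280,8,"k1.png",10)
E
```

```text
[473.39264148 -49.41116881  66.32840882] [-0.24781566  0.31361787 -0.52405845]
```

View pics/k1.png

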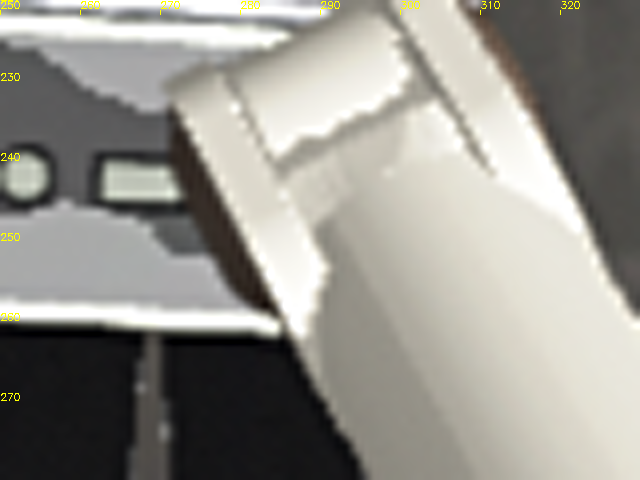

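Request:
jog_arm --increments '[[[0,0,0],[0.005,0,0],0.5],[[0,0,0],[0.005,0,0],0.0],[[0,0,0],[0.005,0,0],0.0],[[0,0,0],[0.005,0,0],0.0],[[0,0,0],[0.005,0,0],0.0]]'

```text
clock: 2.85
ee_pos: [477.7, -46.1, 67.5]
tcp_rot: [-0.623, 0.624, 0.334, -0.334]
contact_force: [0.1, -0.6, 0.1]
width: -0.004
```

Request:
jog_arm --increments '[[[0,0,0],[0,0,0],0.0],[[0,0,0],[0,0,0],0.0],[[0,0,0],[0,0,0],0.0],[[0,0,0],[0,0,0],0.0],[[0,0,0],[0,0,0],0.0]]'

```text
clock: 3.27
ee_pos: [477.2, -45.8, 66.9]
tcp_rot: [0.623, -0.623, -0.334, 0.334]
contact_force: [-0.0, 0.1, 0.1]
width: -0.002
```

```bash
python3 - <<'E'
from plan import *
print(proj("top",[[477,-46,67],[476,-45,59]]),proj("side",[[477,-46,67],[476,-45,92],[476,-45,59]])); crop("side",250,130,350,205+30,7,"k2.png",10)
E
```

```text
[[288.97713393 242.88953508]
 [288.62357213 243.26131282]] [[297.58360427 208.12787336]
 [298.17699936 200.95383627]
 [297.80665983 210.64336772]]
```

View pics/k2.png

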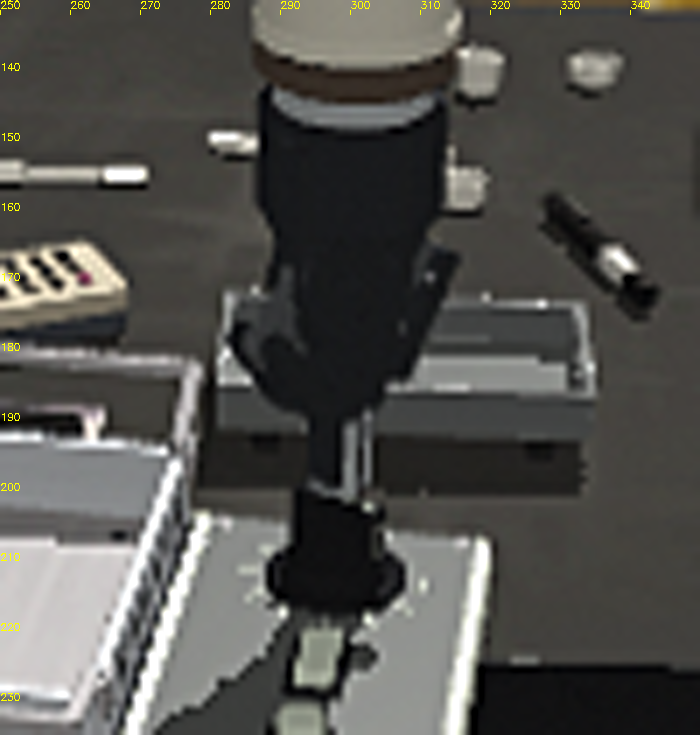

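```bash
python3 - <<'E'
from plan import *
plan([("up",[477,-46,150],57),("over",[403.5,365.5,150],87)])
E
```

```text
at [477.2 -45.8  66.9] x-axis deg 56.4
up [-0.0, -0.011, -0.0] [-0.0, -0.083, 0.0]
over [-0.0, -0.17, -0.0] [0.102, -0.0, 0.095]
over [-0.0, -0.18, -0.0] [0.116, -0.0, 0.077]
over [-0.0, -0.173, -0.0] [0.128, -0.0, 0.055]
```

Request:
jog_arm --increments '[[[0,0,0],[0,-0.03,0],0.0],[[0,0,0],[0,-0.06,0],0.0],[[0,-0.01,0],[0,-0.083,0],0.4],[[0,-0.01,0],[0,-0.083,0],0.7],[[0,-0.01,0],[0,-0.083,0],0.7]]'

```text
clock: 3.73
ee_pos: [478.3, -46.2, 151.0]
tcp_rot: [-0.621, 0.622, 0.338, -0.336]
contact_force: [0.5, -0.5, -0.2]
width: 0.419
```

Request:
jog_arm --increments '[[[0,-0.03,0],[0.02,0,0.019],0.7],[[0,-0.07,0],[0.04,0,0.038],0.7],[[0,-0.1,0],[0.061,0,0.057],0.7],[[0,-0.14,0],[0.082,0,0.076],0.7],[[0,-0.17,0],[0.102,0,0.095],0.7]]'

```text
clock: 4.15
ee_pos: [452.1, 92.4, 148.8]
tcp_rot: [0.591, -0.59, -0.389, 0.39]
contact_force: [0.4, -0.7, -0.3]
width: 0.7
```

Request:
jog_arm --increments '[[[0,-0.03,0],[0.023,0,0.015],0.7],[[0,-0.07,0],[0.046,0,0.03],0.7],[[0,-0.1,0],[0.07,0,0.046],0.7],[[0,-0.14,0],[0.093,0,0.062],0.7],[[0,-0.18,0],[0.116,0,0.077],0.7]]'

```text
clock: 4.57
ee_pos: [427.1, 229.2, 148.6]
tcp_rot: [0.553, -0.553, -0.44, 0.442]
contact_force: [0.2, 1.1, 0.0]
width: 0.698
```

Request:
jog_arm --increments '[[[0,-0.05,0],[0.03,0,0.013],0.7],[[0,-0.1,0],[0.06,0,0.026],0.7],[[0,-0.17,0],[0.1,0,0.04],0.7],[[0,-0.173,0],[0.128,0,0.055],0.7],[[0,-0.173,0],[0.128,0,0.055],0.7]]'

```text
clock: 4.98
ee_pos: [398.7, 373.3, 149.6]
tcp_rot: [0.513, -0.509, -0.49, 0.488]
contact_force: [-0.1, 0.5, 0.1]
width: 0.7
```

Request:
jog_arm --increments '[[[0,0,0],[0,0.05,0],0.7],[[0,0,0],[0,0.05,0],0.7],[[0,0,0],[0,0.05,0],0.7],[[0,0,0],[0,0.05,0],0.7],[[0,0,0],[0,0.05,0],0.7]]'

```text
clock: 5.4
ee_pos: [404.1, 365.9, 100.8]
tcp_rot: [0.513, -0.513, -0.487, 0.486]
contact_force: [-0.2, 0.2, 0.6]
width: 0.698
```

```bash
python3 - <<'E'
from plan import *
p,r=pose();print(p,state()["q"].round(2),state()["width"])
print(proj("top",[p]),proj("side",[p]))
f=crop("top",130,200,320,290,4,"a.png",10);g=crop("side",250,180,350,370,3,"b.png",10)
a=cv2.imread("pics/a.png");b=cv2.imread("pics/b.png");print(a.shape,b.shape)
k=cv2.resize(f[220:270,260:320],None,fx=6,fy=6,interpolation=2);k=cv2.convertScaleAbs(k,alpha=2.0)
o=np.zeros((600,800,3),np.uint8);o[:300,:400]=cv2.resize(a[:,:400],(400,360))[:300];o[300:600,:360]=k;o[:570,480:780]=b
cv2.imwrite("pics/d1.png",o)
E
```

```text
[404.06083374 365.85851935 100.76536304] [-0.01  0.64 -1.03  1.89  0.66  0.99  0.18] 0.6975027457683464
[[165.25999152 264.46700412]] [[318.62711431 294.65284608]]
(360, 760, 3) (570, 300, 3)
```

View pics/d1.png

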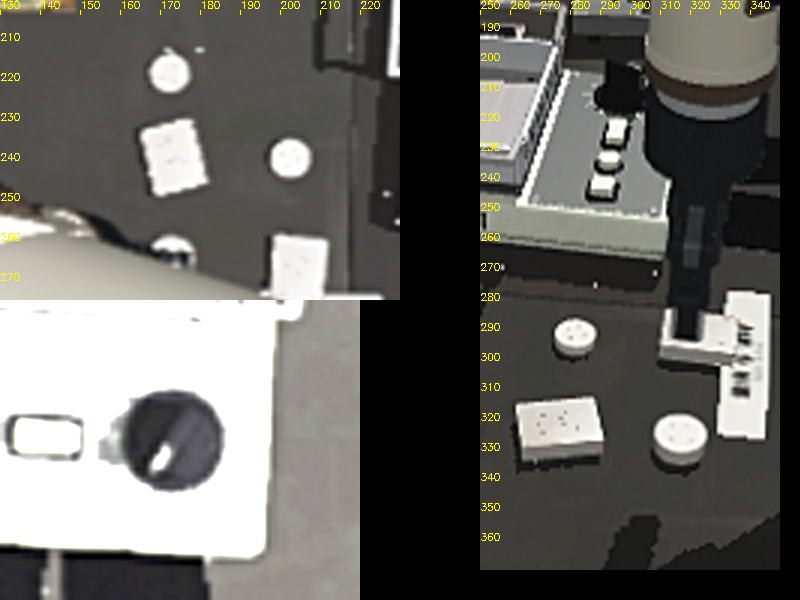

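Request:
jog_arm --increments '[[[0,0,0],[0,0.04,0],0.7],[[0,0,0],[0,0.07,0],0.7],[[0,0,0],[0,0.09,0],0.7],[[0,0,0],[0,0.1,0],0.7],[[0,0,0],[0,0.1,0],0.7]]'

```text
clock: 5.92
ee_pos: [403.2, 364.6, -1.2]
tcp_rot: [0.513, -0.513, -0.485, 0.487]
contact_force: [0.1, 0.1, 0.1]
width: 0.701
```

Request:
jog_arm --increments '[[[0,0,0],[0,0,0],0.3],[[0,0,0],[0,0,0],0.3],[[0,0,0],[0,0,0],0.3],[[0,0,0],[0,0,0],0.3],[[0,0,0],[0,0,0],0.3]]'

```text
clock: 6.33
ee_pos: [404.3, 366.0, 0.9]
tcp_rot: [-0.513, 0.513, 0.487, -0.486]
contact_force: [0.7, -0.2, 0.5]
width: 0.302
```

```bash
python3 - <<'E'
from plan import *
s=state();print(s["ee_pos"],s["width"],s["contact_force"])
d=87
T=[(-28,-50),(28,0),(-28,50)]
p=s["ee_pos"]
plan([("up",[p[0],p[1],150],d),("over",tray(-28,50,85),d),("down",tray(-28,50,4),d)])
E
```

```text
[404.26980866 365.99295711   0.85347489] 0.3015379895030122 [ 0.71181504 -0.20912022  0.51598281]
at [404.3 366.    0.9] x-axis deg 86.9
up [0.001, -0.002, 0.001] [0.0, -0.149, -0.0]
over [0.0, 0.0, -0.0] [-0.095, 0.002, -0.065]
over [0.0, 0.0, -0.0] [-0.095, 0.002, -0.065]
over [0.0, 0.0, -0.0] [-0.094, 0.002, -0.066]
down [0.0, 0.0, -0.0] [-0.0, 0.081, 0.0]
```

```bash
python3 - <<'E'
from plan import *
p,r=pose();print(proj("side",[p,p+[0,30,0],p+[0,0,19],[404,366,14]]))
g=crop("side",240,230,380,350,5,"e1.png",10)
E
```

```text
[[315.70565199 328.69724084]
 [315.14940233 338.84843552]
 [316.2218579  322.55042786]
 [316.1845677  324.47232326]]
```

View pics/e1.png

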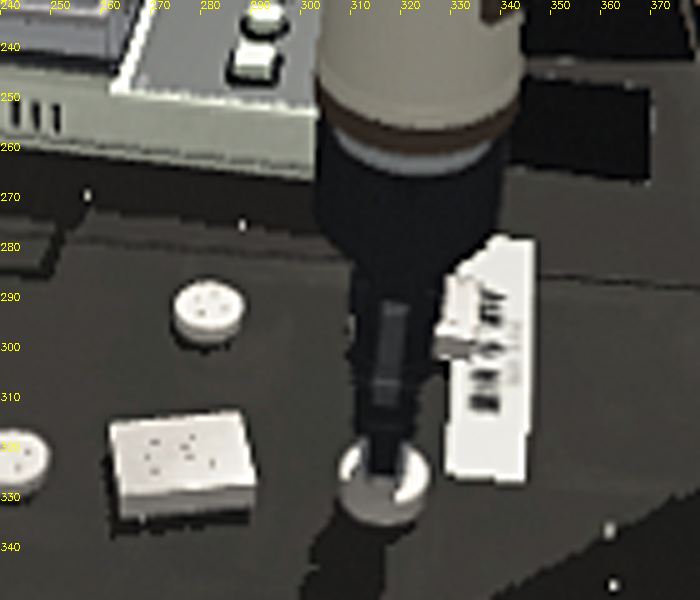

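Request:
jog_arm --increments '[[[0,0,0],[0,0,0],0.7],[[0,0,0],[0,0,0],0.7],[[0,0,0],[0,0,0],0.7],[[0,0,0],[0,0.006,0],0.7],[[0,0,0],[0,0.01,0],0.7]]'

```text
clock: 6.8
ee_pos: [403.7, 365.5, -10.6]
tcp_rot: [-0.513, 0.513, 0.486, -0.486]
contact_force: [-0.2, 0.2, -0.3]
width: 0.697
```

Request:
jog_arm --increments '[[[0,0,0],[0,0.002,0],0.7],[[0,0,0],[0,0.004,0],0.7],[[0,0,0],[0,0.005,0],0.7],[[0,0,0],[0,0.005,0],0.7],[[0,0,0],[0,0.005,0],0.7]]'

```text
clock: 7.22
ee_pos: [403.6, 365.6, -15.1]
tcp_rot: [0.513, -0.513, -0.486, 0.486]
contact_force: [-0.7, 0.6, 0.3]
width: 0.697
```

Request:
jog_arm --increments '[[[0,0,0],[0,0.002,0],0.7],[[0,0,0],[0,0.004,0],0.7],[[0,0,0],[0,0.004,0],0.7],[[0,0,0],[0,0.004,0],0.7],[[0,0,0],[0,0.004,0],0.7]]'

```text
clock: 7.63
ee_pos: [403.7, 365.6, -19.1]
tcp_rot: [-0.513, 0.513, 0.486, -0.486]
contact_force: [-0.1, 0.3, 0.1]
width: 0.701
```

Request:
jog_arm --increments '[[[0,0,0],[0,0.002,0],0.7],[[0,0,0],[0,0.003,0],0.7],[[0,0,0],[0,0.003,0],0.7],[[0,0,0],[0,0.003,0],0.7],[[0,0,0],[0,0.003,0],0.7]]'

```text
clock: 8.05
ee_pos: [403.6, 365.6, -22.1]
tcp_rot: [0.513, -0.513, -0.486, 0.486]
contact_force: [0.5, -0.4, -0.0]
width: 0.7
```

Request:
jog_arm --increments '[[[0,0,0],[0,0,0],0.3],[[0,0,0],[0,0,0],0.3],[[0,0,0],[0,0,0],0.3],[[0,0,0],[0,0,0],0.3],[[0,0,0],[0,0,0],0.3]]'

```text
clock: 8.47
ee_pos: [403.7, 365.6, -21.5]
tcp_rot: [-0.513, 0.513, 0.486, -0.486]
contact_force: [0.4, -1.3, 4.8]
width: 0.403
```

```bash
python3 - <<'E'
from plan import *
p,r=pose();print(p,state()["width"])
g=crop("side",270,270,360,350,5,"e2.png",10)
E
```

```text
[403.72858508 365.59015115 -21.53112253] 0.40263779333330724
```

View pics/e2.png

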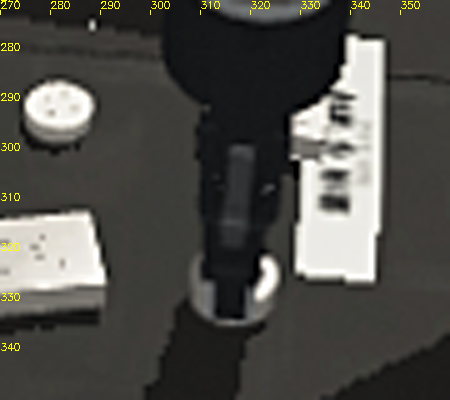

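```bash
python3 - <<'E'
from plan import *
p,r=pose();d=87
plan([("up",[p[0],p[1],110],d),("over",tray(-28,50,51),d),("down",tray(-28,50,-20),d)])
E
```

```text
at [403.7 365.6 -21.5] x-axis deg 86.9
up [0.001, -0.001, -0.0] [-0.0, -0.132, -0.0]
over [-0.0, -0.0, -0.0] [-0.095, 0.0, -0.065]
over [-0.0, -0.0, -0.0] [-0.094, 0.0, -0.066]
over [-0.0, -0.0, -0.0] [-0.095, 0.0, -0.065]
down [-0.0, -0.0, -0.0] [0.0, 0.071, -0.0]
```

Request:
jog_arm --increments '[[[0,0,0],[0,-0.01,0],0.3],[[0,0,0],[0,-0.04,0],0.3],[[0,0,0],[0,-0.08,0],0.3],[[0,0,0],[0,-0.115,0],0.3],[[0,0,0],[0,-0.132,0],0.3]]'

```text
clock: 8.93
ee_pos: [404.4, 367.6, 114.4]
tcp_rot: [0.513, -0.513, -0.488, 0.485]
contact_force: [-0.6, 1.2, -1.3]
width: 0.399
```

Request:
jog_arm --increments '[[[0,0,0],[-0.015,0,-0.01],0.3],[[0,0,0],[-0.035,0,-0.023],0.3],[[0,0,0],[-0.055,0,-0.037],0.3],[[0,0,0],[-0.075,0,-0.051],0.3],[[0,0,0],[-0.095,0,-0.065],0.3]]'

```text
clock: 9.35
ee_pos: [463.7, 266.2, 110.5]
tcp_rot: [-0.513, 0.513, 0.487, -0.487]
contact_force: [0.1, 0.8, -1.8]
width: 0.398
```

Request:
jog_arm --increments '[[[0,0,0],[-0.019,0,-0.013],0.3],[[0,0,0],[-0.038,0,-0.026],0.3],[[0,0,0],[-0.057,0,-0.039],0.3],[[0,0,0],[-0.076,0,-0.052],0.3],[[0,0,0],[-0.094,0,-0.066],0.3]]'

```text
clock: 9.77
ee_pos: [524.4, 168.5, 110.3]
tcp_rot: [-0.513, 0.513, 0.486, -0.487]
contact_force: [0.5, -0.1, -0.9]
width: 0.398
```

Request:
jog_arm --increments '[[[0,0,0],[-0.02,0,-0.015],0.3],[[0,0,0],[-0.045,0,-0.03],0.3],[[0,0,0],[-0.075,0,-0.05],0.3],[[0,0,0],[-0.095,0,-0.065],0.3],[[0,0,0],[-0.095,0,-0.065],0.3]]'

```text
clock: 10.18
ee_pos: [587.4, 63.8, 109.6]
tcp_rot: [-0.514, 0.517, 0.483, -0.484]
contact_force: [0.1, -1.1, -1.4]
width: 0.399
```

Request:
jog_arm --increments '[[[0,0,0],[0,0.015,0],0.3],[[0,0,0],[0,0.03,0],0.3],[[0,0,0],[0,0.045,0],0.3],[[0,0,0],[0,0.05,0],0.3],[[0,0,0],[0,0.05,0],0.3]]'

```text
clock: 10.6
ee_pos: [581.5, 72.3, 57.3]
tcp_rot: [0.514, -0.512, -0.486, 0.488]
contact_force: [-0.4, 0.5, -1.2]
width: 0.395
```

```bash
python3 - <<'E'
from plan import *
print(state()["width"],state()["contact_force"])
d=87
plan([("down",tray(-28,50,-20),d)])
E
```

```text
0.39479353453022265 [-0.41353197  0.54398141 -1.22206218]
at [581.5  72.3  57.3] x-axis deg 87.1
down [-0.005, 0.001, -0.0] [-0.0, 0.018, -0.003]
```

```bash
cat > det.py <<'E'
from plan import *
def det():
    g=cv2.cvtColor(grab_frame("top"),cv2.COLOR_BGR2GRAY);k=cv2.resize(g,None,fx=4,fy=4,interpolation=cv2.INTER_CUBIC)
    up=lambda p:(np.array(p)+.5)/4-.5
    for c in cv2.findContours(((k>130)*255).astype(np.uint8),0,2)[0]:
        a=cv2.contourArea(c)/16
        if a<40 or a>800: continue
        (cx,cy),(w,h),an=cv2.minAreaRect(c);p=up([cx,cy])
        if 130<p[0]<230 and 200<p[1]<290:
            b=plane("top",up(cv2.boxPoints(((cx,cy),(w,h),an))),10)[:,:2]
            print(np.round(a),"ctr",plane("top",[p],10)[0,:2].round(1),"edges",(b[1]-b[0]).round(0),(b[2]-b[1]).round(0))
E
python3 - <<'E'
from plan import *
p=tray(-28,50,-21);d=87
plan([("up",p+[0,0,70],d),("over",[492.2,260.6,60],d),("down",[492.2,260.6,-22],d)],start=(p,down(d)))
E
```

```text
at [584.7  71.9  38. ] x-axis deg 87.0
up [0.0, 0.0, 0.0] [0.0, -0.07, 0.0]
over [0.0, 0.0, 0.0] [0.092, 0.024, 0.051]
over [0.0, 0.0, 0.0] [0.092, 0.024, 0.051]
down [0.0, 0.0, 0.0] [-0.0, 0.082, 0.0]
```

Request:
jog_arm --increments '[[[0,0,0],[0,0.01,-0.002],0.3],[[0,0,0],[0,0.019,-0.002],0.3],[[0,0,0],[0,0.019,-0.002],0.3],[[0,0,0],[0,0.019,-0.002],0.55],[[0,0,0],[0,0.019,-0.002],0.55]]'

```text
clock: 11.02
ee_pos: [586.5, 71.7, 41.3]
tcp_rot: [-0.513, 0.513, 0.487, -0.486]
contact_force: [0.2, 0.6, 0.3]
width: 0.554
```

Request:
jog_arm --increments '[[[0,0,0],[0,0,0],0.6],[[0,0,0],[0,-0.01,0],0.6],[[0,0,0],[0,-0.04,0],0.6],[[0,0,0],[0,-0.075,0],0.6],[[0,0,0],[0,-0.075,0],0.6]]'

```text
clock: 11.43
ee_pos: [590.3, 73.5, 123.2]
tcp_rot: [-0.511, 0.515, 0.49, -0.483]
contact_force: [0.7, 0.8, -0.2]
width: 0.6
```

```bash
python3 - <<'E'
from det import *
det();print(state()["width"])
d=87
plan([("over",[492.2,260.6,60],d),("down",[492.2,260.6,-21],d)])
E
```

```text
725.0 ctr [380.  262.6] edges [91. -1.] [  -6. -175.]
79.0 ctr [492.7 260.6] edges [  0. -36.] [-35.  -1.]
219.0 ctr [474.8 323.4] edges [ 12. -47.] [-62. -17.]
71.0 ctr [569.6 368.9] edges [ 31. -16.] [-16. -30.]
0.6026095841221462
at [589.3  72.6 120.8] x-axis deg 86.9
over [0.0, -0.0, 0.0] [0.091, 0.03, 0.054]
over [0.008, -0.001, 0.001] [0.091, 0.03, 0.054]
down [-0.0, -0.0, 0.0] [0.0, 0.081, -0.0]
```

Request:
jog_arm --increments '[[[0,0,0],[0.018,0.006,0.011],0.7],[[0,0,0],[0.04,0.012,0.022],0.7],[[0,0,0],[0.06,0.018,0.033],0.7],[[0,0,0],[0.08,0.024,0.044],0.7],[[0,0,0],[0.091,0.03,0.053],0.7]]'

```text
clock: 11.9
ee_pos: [536.8, 167.8, 86.1]
tcp_rot: [0.513, -0.512, -0.487, 0.487]
contact_force: [0.5, 0.8, -0.9]
width: 0.701
```

Request:
jog_arm --increments '[[[0,0,0],[0.03,0.01,0.018],0.7],[[0,0,0],[0.06,0.02,0.035],0.7],[[0,0,0],[0.091,0.03,0.053],0.7],[[0,0,0],[0.091,0.03,0.053],0.7],[[0,0,0],[0.091,0.03,0.053],0.7]]'

```text
clock: 12.32
ee_pos: [487.7, 261.4, 55.8]
tcp_rot: [0.512, -0.511, -0.488, 0.488]
contact_force: [0.7, -0.7, -0.4]
width: 0.7
```

```bash
python3 - <<'E'
from plan import *
plan([("down",[492.4,260.6,-21],87)])
E
```

```text
at [487.7 261.4  55.8] x-axis deg 87.3
down [-0.001, 0.005, 0.0] [-0.001, 0.077, -0.005]
```

Request:
jog_arm --increments '[[[0,0,0],[0,0.03,-0.002],0.7],[[0,0,0],[0,0.06,-0.002],0.7],[[0,0,0],[0,0.072,-0.002],0.7],[[0,0,0],[0,0.076,-0.002],0.7],[[0,0,0],[0,0.076,-0.002],0.7]]'

```text
clock: 12.73
ee_pos: [491.9, 257.6, -20.6]
tcp_rot: [0.514, -0.513, -0.485, 0.487]
contact_force: [0.1, 0.3, 0.6]
width: 0.697
```

Request:
jog_arm --increments '[[[0,0,0],[0,0,0],0.25],[[0,0,0],[0,0,0],0.25],[[0,0,0],[0,0,0],0.25],[[0,0,0],[0,0,0],0.25],[[0,0,0],[0,0,0],0.25]]'

```text
clock: 13.15
ee_pos: [493.4, 259.7, -18.2]
tcp_rot: [-0.513, 0.514, 0.488, -0.485]
contact_force: [0.6, 0.8, 5.4]
width: 0.25
```

```bash
python3 - <<'E'
from plan import *
print(state()["width"],state()["contact_force"]);p,r=pose();d=87
plan([("up",[p[0],p[1],110],d),("over",tray(28,0,51),d),("down",tray(28,0,-21),d)])
E
```

```text
0.2503331037264297 [0.59988564 0.84912683 5.44761426]
at [493.4 259.7 -18.2] x-axis deg 86.9
up [0.003, -0.001, 0.002] [0.0, -0.128, -0.0]
over [-0.0, -0.0, -0.0] [-0.116, -0.0, -0.079]
over [-0.0, -0.0, -0.0] [-0.117, -0.0, -0.078]
down [-0.0, -0.0, -0.0] [0.0, 0.072, -0.0]
```

Request:
jog_arm --increments '[[[0,0,0],[0,-0.004,0],0.6],[[0,0,0],[0,-0.004,0],0.7],[[0,0,0],[0,0,0],0.7],[[0,0,0],[0,0.003,0],0.7],[[0,0,0],[0,0.006,0],0.7]]'

```text
clock: 13.57
ee_pos: [491.9, 258.3, -26.6]
tcp_rot: [-0.513, 0.513, 0.486, -0.486]
contact_force: [-0.7, -0.4, -0.5]
width: 0.698
```

Request:
jog_arm --increments '[[[0,0,0],[0,0,0],0.25],[[0,0,0],[0,0,0],0.25],[[0,0,0],[0,0,0],0.25],[[0,0,0],[0,0,0],0.25],[[0,0,0],[0,0,0],0.25]]'

```text
clock: 13.98
ee_pos: [491.8, 258.9, -26.0]
tcp_rot: [0.513, -0.513, -0.486, 0.486]
contact_force: [-1.2, -0.7, 2.6]
width: 0.341
```

Request:
jog_arm --increments '[[[0,0,0],[0,-0.01,0],0.2],[[0,0,0],[0,-0.04,0],0.2],[[0,0,0],[0,-0.08,0],0.2],[[0,0,0],[0,-0.115,0],0.2],[[0,0,0],[0,-0.131,0],0.2]]'

```text
clock: 14.4
ee_pos: [493.6, 260.6, 109.7]
tcp_rot: [-0.513, 0.514, 0.488, -0.485]
contact_force: [-0.3, 1.9, -0.2]
width: 0.343
```

Request:
jog_arm --increments '[[[0,0,0],[-0.015,0,-0.01],0.2],[[0,0,0],[-0.04,0,-0.027],0.2],[[0,0,0],[-0.065,0,-0.045],0.2],[[0,0,0],[-0.09,0,-0.062],0.2],[[0,0,0],[-0.116,0,-0.079],0.2]]'

```text
clock: 14.82
ee_pos: [565.2, 137.2, 105.2]
tcp_rot: [-0.513, 0.513, 0.486, -0.486]
contact_force: [0.7, 0.6, -0.3]
width: 0.341
```

Request:
jog_arm --increments '[[[0,0,0],[-0.03,0,-0.02],0.2],[[0,0,0],[-0.06,0,-0.04],0.2],[[0,0,0],[-0.09,0,-0.06],0.2],[[0,0,0],[-0.11,0,-0.073],0.2],[[0,0,0],[-0.117,0,-0.078],0.2]]'

```text
clock: 15.23
ee_pos: [638.1, 11.0, 104.2]
tcp_rot: [-0.514, 0.516, 0.484, -0.485]
contact_force: [-0.5, -1.4, -0.9]
width: 0.339
```

Request:
jog_arm --increments '[[[0,0,0],[0,0.015,0],0.2],[[0,0,0],[0,0.035,0],0.2],[[0,0,0],[0,0.05,0],0.2],[[0,0,0],[0,0.05,0],0.2],[[0,0,0],[0,0.05,0],0.2]]'

```text
clock: 15.65
ee_pos: [634.4, 19.5, 53.5]
tcp_rot: [0.513, -0.512, -0.487, 0.488]
contact_force: [-0.2, 0.2, -0.3]
width: 0.342
```

```bash
python3 - <<'E'
from plan import *
print(state()["width"],state()["contact_force"]);d=87
s=plan([("down",tray(28,0,-25),d)])
plan([("up",s[0]+[0,0,75],d),("over",[569,370,60],d),("down",[569,370,-26],d)],start=s)
E
```

```text
0.3424108379646542 [-0.23473096  0.2347946  -0.30039204]
at [634.4  19.5  53.5] x-axis deg 87.1
down [-0.003, 0.001, 0.001] [-0.0, 0.02, -0.004]
at [638.3  19.3  33.5] x-axis deg 87.0
up [-0.0, 0.0, -0.0] [-0.0, -0.075, 0.0]
over [-0.0, 0.0, -0.0] [0.116, 0.016, 0.029]
over [-0.0, 0.0, -0.0] [0.115, 0.016, 0.029]
over [-0.0, 0.0, -0.0] [0.116, 0.016, 0.029]
down [-0.0, 0.0, -0.0] [-0.0, 0.086, 0.0]
```

Request:
jog_arm --increments '[[[0,0,0],[0,0.01,0],0.2],[[0,0,0],[0,0.019,0],0.2],[[0,0,0],[0,0.019,0],0.2],[[0,0,0],[0,0.019,0],0.5],[[0,0,0],[0,0.019,0],0.55]]'

```text
clock: 16.07
ee_pos: [636.6, 17.8, 36.3]
tcp_rot: [-0.513, 0.513, 0.487, -0.486]
contact_force: [-0.2, -0.2, 0.2]
width: 0.549
```

Request:
jog_arm --increments '[[[0,0,0],[0,-0.01,0],0.55],[[0,0,0],[0,-0.03,0],0.6],[[0,0,0],[0,-0.055,0],0.6],[[0,0,0],[0,-0.075,0],0.6],[[0,0,0],[0,-0.075,0],0.6]]'

```text
clock: 16.48
ee_pos: [639.7, 18.8, 117.0]
tcp_rot: [-0.511, 0.515, 0.489, -0.484]
contact_force: [1.3, 0.7, 0.9]
width: 0.597
```

Request:
jog_arm --increments '[[[0,0,0],[0.02,0,0.005],0.7],[[0,0,0],[0.045,0,0.011],0.7],[[0,0,0],[0.07,0,0.017],0.7],[[0,0,0],[0.095,0,0.023],0.7],[[0,0,0],[0.116,0,0.029],0.7]]'

```text
clock: 16.9
ee_pos: [613.3, 137.0, 111.8]
tcp_rot: [-0.513, 0.513, 0.487, -0.486]
contact_force: [0.2, 0.7, -0.5]
width: 0.7
```

Request:
jog_arm --increments '[[[0,0,0],[0.023,0.005,0.006],0.7],[[0,0,0],[0.046,0.01,0.012],0.7],[[0,0,0],[0.07,0.015,0.018],0.7],[[0,0,0],[0.093,0.02,0.024],0.7],[[0,0,0],[0.115,0.024,0.029],0.7]]'

```text
clock: 17.32
ee_pos: [590.3, 252.8, 87.2]
tcp_rot: [-0.513, 0.513, 0.487, -0.486]
contact_force: [-0.2, -0.1, -0.8]
width: 0.702
```

Request:
jog_arm --increments '[[[0,0,0],[0.03,0.01,0.01],0.7],[[0,0,0],[0.06,0.02,0.02],0.7],[[0,0,0],[0.09,0.024,0.025],0.7],[[0,0,0],[0.112,0.024,0.029],0.7],[[0,0,0],[0.116,0.024,0.029],0.7]]'

```text
clock: 17.73
ee_pos: [564.8, 375.3, 63.8]
tcp_rot: [0.513, -0.51, -0.489, 0.487]
contact_force: [-0.7, 1.2, 1.2]
width: 0.697
```

Request:
jog_arm --increments '[[[0,0,0],[0,0.015,0],0.7],[[0,0,0],[0,0.03,0],0.7],[[0,0,0],[0,0.03,0],0.7],[[0,0,0],[0,0.03,0],0.7],[[0,0,0],[0,0.03,0],0.7]]'

```text
clock: 18.15
ee_pos: [568.6, 367.0, 32.4]
tcp_rot: [-0.514, 0.514, 0.485, -0.486]
contact_force: [-0.4, 0.8, 0.1]
width: 0.701
```

```bash
python3 - <<'E'
from det import *
plan([("down",[569,370,-26],87)]);det()
E
```

```text
at [568.6 367.   32.4] x-axis deg 86.8
down [-0.001, -0.003, -0.001] [0.003, 0.058, -0.0]
```

Request:
jog_arm --increments '[[[0,0,0],[0.002,0.025,0],0.7],[[0,0,0],[0.002,0.045,0],0.7],[[0,0,0],[0.002,0.055,0],0.7],[[0,0,0],[0.002,0.058,0],0.7],[[0,0,0],[0.002,0.058,0],0.7]]'

```text
clock: 18.62
ee_pos: [568.0, 370.3, -25.4]
tcp_rot: [0.513, -0.513, -0.486, 0.487]
contact_force: [0.2, -0.6, -0.4]
width: 0.699
```

Request:
jog_arm --increments '[[[0,0,0],[0,0,0],0.2],[[0,0,0],[0,0,0],0.2],[[0,0,0],[0,0,0],0.2],[[0,0,0],[0,0,0],0.2],[[0,0,0],[0,0,0],0.2]]'

```text
clock: 19.03
ee_pos: [569.1, 371.7, -23.1]
tcp_rot: [-0.513, 0.513, 0.487, -0.485]
contact_force: [-0.3, -0.5, 7.1]
width: 0.331
```

```bash
python3 - <<'E'
from plan import *
print(state()["width"],state()["contact_force"]);p,r=pose();d=87
plan([("up",[p[0],p[1],105],d),("over",tray(-28,-45,46),d),("down",tray(-28,-45,-25),d)])
E
```

```text
0.3309482289383295 [-0.34062565 -0.45735263  7.12449803]
at [569.1 371.7 -23.1] x-axis deg 86.9
up [0.002, -0.001, 0.001] [0.0, -0.128, -0.0]
over [0.0, -0.0, 0.0] [-0.131, -0.0, -0.011]
over [0.0, -0.0, 0.0] [-0.131, -0.0, -0.01]
over [0.0, -0.0, 0.0] [-0.131, -0.0, -0.011]
down [0.0, -0.0, 0.0] [-0.0, 0.071, 0.0]
```

Request:
jog_arm --increments '[[[0,0,0],[0,-0.01,0],0.2],[[0,0,0],[0,-0.04,0],0.2],[[0,0,0],[0,-0.08,0],0.2],[[0,0,0],[0,-0.115,0],0.2],[[0,0,0],[0,-0.131,0],0.2]]'

```text
clock: 19.45
ee_pos: [569.7, 373.1, 112.0]
tcp_rot: [-0.513, 0.513, 0.489, -0.484]
contact_force: [0.7, 0.4, -0.1]
width: 0.329
```

Request:
jog_arm --increments '[[[0,0,0],[-0.02,0,-0.002],0.2],[[0,0,0],[-0.045,0,-0.004],0.2],[[0,0,0],[-0.075,0,-0.006],0.2],[[0,0,0],[-0.105,0,-0.008],0.2],[[0,0,0],[-0.131,0,-0.011],0.2]]'

```text
clock: 19.87
ee_pos: [571.8, 237.1, 106.0]
tcp_rot: [-0.513, 0.514, 0.486, -0.487]
contact_force: [0.3, 0.2, -1.3]
width: 0.329
```

Request:
jog_arm --increments '[[[0,0,0],[-0.026,0,-0.002],0.2],[[0,0,0],[-0.052,0,-0.004],0.2],[[0,0,0],[-0.078,0,-0.006],0.2],[[0,0,0],[-0.105,0,-0.008],0.2],[[0,0,0],[-0.131,0,-0.01],0.2]]'

```text
clock: 20.28
ee_pos: [574.8, 106.3, 106.2]
tcp_rot: [-0.513, 0.513, 0.486, -0.486]
contact_force: [0.5, -0.7, -1.4]
width: 0.328
```

Request:
jog_arm --increments '[[[0,0,0],[-0.03,0,-0.002],0.2],[[0,0,0],[-0.065,0,-0.005],0.2],[[0,0,0],[-0.1,0,-0.008],0.2],[[0,0,0],[-0.125,0,-0.011],0.2],[[0,0,0],[-0.131,0,-0.011],0.2]]'

```text
clock: 20.7
ee_pos: [579.1, -30.7, 105.5]
tcp_rot: [-0.514, 0.516, 0.483, -0.486]
contact_force: [1.0, -1.6, -0.2]
width: 0.329
```

Request:
jog_arm --increments '[[[0,0,0],[0,0.015,0],0.2],[[0,0,0],[0,0.035,0],0.2],[[0,0,0],[0,0.05,0],0.2],[[0,0,0],[0,0.05,0],0.2],[[0,0,0],[0,0.05,0],0.2]]'

```text
clock: 21.12
ee_pos: [577.8, -21.6, 54.8]
tcp_rot: [0.513, -0.512, -0.487, 0.487]
contact_force: [-0.2, -0.0, -0.0]
width: 0.327
```

```bash
python3 - <<'E'
from plan import *
print(state()["width"],state()["contact_force"]);d=87
s=plan([("down",tray(-28,-45,-24),d)])
E
```

```text
0.3272136054398251 [-0.17217053 -0.01051152 -0.00555978]
at [577.8 -21.6  54.8] x-axis deg 87.1
down [-0.003, 0.001, 0.001] [-0.001, 0.02, -0.002]
```

Request:
jog_arm --increments '[[[0,0,0],[0,0.01,0],0.2],[[0,0,0],[0,0.019,0],0.2],[[0,0,0],[0,0.019,0],0.2],[[0,0,0],[0,0.019,0],0.5],[[0,0,0],[0,0.019,0],0.55]]'

```text
clock: 21.53
ee_pos: [578.9, -23.3, 37.0]
tcp_rot: [0.513, -0.513, -0.486, 0.486]
contact_force: [-0.2, 0.1, 0.4]
width: 0.547
```

Request:
jog_arm --increments '[[[0,0,0],[0,-0.02,0],0.55],[[0,0,0],[0,-0.05,0],0.4],[[0,0,0],[0,-0.09,0],0.4],[[0,0,0],[0,-0.125,0],0.4],[[0,0,0],[0,-0.125,0],0.4]]'

```text
clock: 21.95
ee_pos: [583.4, -22.0, 169.4]
tcp_rot: [-0.511, 0.516, 0.489, -0.484]
contact_force: [0.9, 1.3, -0.0]
width: 0.401
```

Request:
jog_arm --increments '[[[0,0,0],[-0.03,0,-0.01],0.4],[[0,0,0],[-0.06,0,-0.02],0.4],[[0,0,0],[-0.08,0,-0.027],0.4],[[0,0,0],[-0.086,0,-0.028],0.4],[[0,0,0],[-0.086,0,-0.028],0.4]]'

```text
clock: 22.37
ee_pos: [602.3, -113.6, 161.7]
tcp_rot: [-0.514, 0.514, 0.485, -0.485]
contact_force: [1.0, 0.9, 0.5]
width: 0.4
```

Request:
jog_arm --increments '[[[0,0,0],[0,0,0],0.4],[[0,0,0],[0,0,0],0.4],[[0,0,0],[0,0,0],0.4],[[0,0,0],[0,0,0],0.4],[[0,0,0],[0,0,0],0.4]]'

```text
clock: 22.78
ee_pos: [602.3, -109.7, 162.1]
tcp_rot: [-0.513, 0.513, 0.487, -0.487]
contact_force: [0.8, -0.1, -1.2]
width: 0.4
```

```bash
python3 - <<'E'
from plan import *
p,r=pose();print(p,proj("top",[tray(0,0,0)]),proj("side",[tray(0,0,0),tray(0,135,40)]))
plan([("bar",tray(0,-132,20),87)])
crop("top",210,170,320,250,4,"a.png",10);crop("side",200,150,300,250,5,"b.png",10)
a=cv2.imread("pics/a.png");b=cv2.imread("pics/b.png")
o=np.zeros((520,800,3),np.uint8);o[:320,:300]=cv2.resize(a[:,:],(440,320))[:,:300];o[:500,300:800]=b
cv2.imwrite("pics/d2.png",o)
E
```

```text
[ 602.28167554 -109.66381811  162.09805183] [[269.51525625 204.42172652]] [[249.6220092  219.05698528]
 [237.58641228 232.93449101]]
at [ 602.3 -109.7  162.1] x-axis deg 87.0
bar [0.0, 0.0, -0.0] [-0.002, 0.083, -0.001]
```

View pics/d2.png

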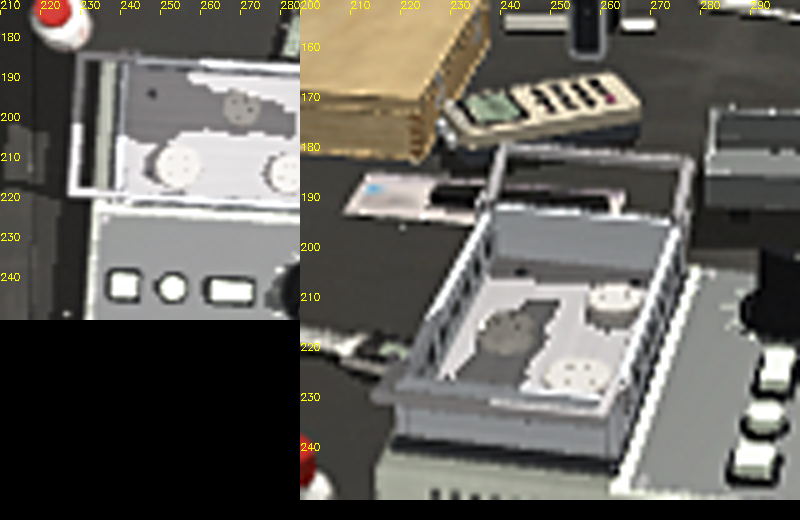

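Request:
jog_arm --increments '[[[0,0,0],[-0.001,0.03,0],0.4],[[0,0,0],[-0.001,0.06,0],0.4],[[0,0,0],[-0.001,0.08,0],0.4],[[0,0,0],[-0.001,0.084,0],0.4],[[0,0,0],[-0.001,0.084,0],0.4]]'

```text
clock: 23.3
ee_pos: [601.1, -111.5, 76.6]
tcp_rot: [0.514, -0.512, -0.486, 0.487]
contact_force: [0.1, -0.2, 0.7]
width: 0.398
```

Request:
jog_arm --increments '[[[0,0,0],[0,0,0],0.0],[[0,0,0],[0,0,0],0.0],[[0,0,0],[0,0,0],0.0],[[0,0,0],[0,0,0],0.0],[[0,0,0],[0,0,0],0.0]]'

```text
clock: 23.72
ee_pos: [603.7, -112.1, 79.3]
tcp_rot: [-0.512, 0.514, 0.487, -0.486]
contact_force: [1.7, -1.5, 2.9]
width: 0.061
```

Request:
jog_arm --increments '[[[0,0,0],[0.005,-0.007,0],0.0],[[0,0,0],[0.011,-0.013,0],0.0],[[0,0,0],[0.018,-0.018,0],0.0],[[0,0,0],[0.026,-0.021,0],0.0],[[0,0,0],[0.034,-0.022,0],0.0]]'

```text
clock: 24.13
ee_pos: [605.5, -87.5, 103.4]
tcp_rot: [-0.511, 0.519, 0.482, -0.488]
contact_force: [-0.1, -7.0, 12.7]
width: 0.06
```

Request:
jog_arm --increments '[[[0,0,0],[0.008,0,0],0.0],[[0,0,0],[0.016,0.002,0],0.0],[[0,0,0],[0.024,0.005,0],0.0],[[0,0,0],[0.031,0.011,0],0.0],[[0,0,0],[0.036,0.016,0],0.0]]'

```text
clock: 24.55
ee_pos: [607.8, -40.9, 84.9]
tcp_rot: [-0.512, 0.514, 0.488, -0.485]
contact_force: [12.8, -0.3, -1.0]
width: 0.057
```

Request:
jog_arm --increments '[[[0,0,0],[0.004,0.007,0],0.0],[[0,0,0],[0.007,0.014,0],0.0],[[0,0,0],[0.008,0.02,0],0.0],[[0,0,0],[0.009,0.025,0],0.0],[[0,0,0],[0.009,0.027,0],0.0]]'

```text
clock: 24.97
ee_pos: [608.3, -32.0, 56.5]
tcp_rot: [-0.513, 0.514, 0.488, -0.485]
contact_force: [-6.1, -0.2, 14.9]
width: 0.059
```

Request:
jog_arm --increments '[[[0,0,0],[0,-0.001,0],0.3],[[0,0,0],[0,-0.001,0],0.3],[[0,0,0],[0,-0.02,0],0.3],[[0,0,0],[0,-0.06,0],0.3],[[0,0,0],[0,-0.09,0],0.3]]'

```text
clock: 25.38
ee_pos: [604.5, -32.9, 146.8]
tcp_rot: [0.514, -0.512, -0.485, 0.487]
contact_force: [1.3, 1.1, 0.4]
width: 0.302
```

Request:
jog_arm --increments '[[[0,0,0],[0.03,0,0],0.3],[[0,0,0],[0.065,0,0],0.3],[[0,0,0],[0.1,0,0],0.3],[[0,0,0],[0.14,0,0],0.3],[[0,0,0],[0.175,0,0],0.3]]'

```text
clock: 25.8
ee_pos: [614.3, 143.1, 145.9]
tcp_rot: [0.514, -0.513, -0.485, 0.487]
contact_force: [1.0, 0.5, -0.6]
width: 0.303
```

Request:
jog_arm --increments '[[[0,0,0],[0.011,0,0],0.3],[[0,0,0],[0.011,0,0],0.3],[[0,0,0],[0.011,0,0],0.3],[[0,0,0],[0.011,0,0],0.3],[[0,0,0],[0.011,0,0],0.3]]'

```text
clock: 26.22
ee_pos: [616.6, 149.9, 146.1]
tcp_rot: [-0.514, 0.514, 0.485, -0.486]
contact_force: [0.3, 0.0, -0.3]
width: 0.303
```

```bash
python3 - <<'E'
from plan import *
p,r=pose();print(p)
u=np.array([[80,57],[72,189]])/4+[210,170]
for z in (97,101,106): 
    b=plane("top",u,z);print(z,[((q-C)@X1,(q-C)@Y1) for q in b])
plan([("L",tray(0,135,5),87)])
E
```

```text
[616.61697618 149.91085499 146.13627139]
97 [(np.float64(57.0045329643033), np.float64(136.31102299864358)), (np.float64(-55.3954203366034), np.float64(135.70299863291626))]
101 [(np.float64(56.30193229079045), np.float64(135.782485167412)), (np.float64(-55.76024678179237), np.float64(135.1762879818116))]
106 [(np.float64(55.42368144889937), np.float64(135.12181287837257)), (np.float64(-56.21627983827863), np.float64(134.51789966793083))]
at [616.6 149.9 146.1] x-axis deg 86.7
L [-0.001, -0.005, -0.002] [0.006, 0.082, -0.0]
```

Request:
jog_arm --increments '[[[0,0,0],[0.005,0.03,0],0.3],[[0,0,0],[0.005,0.06,0],0.3],[[0,0,0],[0.005,0.08,0],0.3],[[0,0,0],[0.005,0.082,0],0.3],[[0,0,0],[0.005,0.082,0],0.3]]'

```text
clock: 26.63
ee_pos: [616.0, 155.6, 63.6]
tcp_rot: [0.514, -0.513, -0.485, 0.487]
contact_force: [0.4, 1.1, -0.0]
width: 0.298
```

Request:
jog_arm --increments '[[[0,0,0],[0,0,0],0.0],[[0,0,0],[0,0,0],0.0],[[0,0,0],[0,0,0],0.0],[[0,0,0],[0,0,0],0.0],[[0,0,0],[0,0,0],0.0]]'

```text
clock: 27.05
ee_pos: [617.7, 155.3, 66.0]
tcp_rot: [-0.513, 0.515, 0.485, -0.486]
contact_force: [-0.8, -5.6, -0.2]
width: 0.064
```

Request:
jog_arm --increments '[[[0,0,0],[-0.001,-0.006,0],0.0],[[0,0,0],[-0.003,-0.012,0],0.0],[[0,0,0],[-0.006,-0.018,0],0.0],[[0,0,0],[-0.01,-0.023,0],0.0],[[0,0,0],[-0.014,-0.027,0],0.0]]'

```text
clock: 27.47
ee_pos: [616.8, 143.1, 92.6]
tcp_rot: [-0.513, 0.514, 0.487, -0.486]
contact_force: [4.0, -0.8, -11.6]
width: 0.06
```

Request:
jog_arm --increments '[[[0,0,0],[-0.005,-0.004,0],0.0],[[0,0,0],[-0.011,-0.007,0],0.0],[[0,0,0],[-0.017,-0.009,0],0.0],[[0,0,0],[-0.023,-0.01,0],0.0],[[0,0,0],[-0.029,-0.011,0],0.0]]'

```text
clock: 27.88
ee_pos: [615.6, 120.1, 106.1]
tcp_rot: [0.513, -0.512, -0.49, 0.484]
contact_force: [1.1, 6.0, 3.4]
width: 0.062
```

Request:
jog_arm --increments '[[[0,0,0],[-0.008,0.001,0],0.0],[[0,0,0],[-0.015,0.004,0],0.0],[[0,0,0],[-0.022,0.007,0],0.0],[[0,0,0],[-0.028,0.012,0],0.0],[[0,0,0],[-0.033,0.018,0],0.0]]'

```text
clock: 28.3
ee_pos: [613.3, 81.5, 87.5]
tcp_rot: [-0.512, 0.514, 0.487, -0.486]
contact_force: [8.3, -3.2, 2.7]
width: 0.058
```

Request:
jog_arm --increments '[[[0,0,0],[-0.003,0.006,0],0.0],[[0,0,0],[-0.005,0.012,0],0.0],[[0,0,0],[-0.007,0.018,0],0.0],[[0,0,0],[-0.008,0.024,0],0.0],[[0,0,0],[-0.008,0.026,0],0.0]]'

```text
clock: 28.72
ee_pos: [612.7, 72.0, 59.2]
tcp_rot: [-0.513, 0.514, 0.486, -0.487]
contact_force: [7.4, -5.3, -1.0]
width: 0.059
```

Request:
jog_arm --increments '[[[0,0,0],[0,0.002,0],0.0],[[0,0,0],[0,0.004,0],0.0],[[0,0,0],[0,0.004,0],0.0],[[0,0,0],[0,0.004,0],0.0],[[0,0,0],[0,0.004,0],0.0]]'

```text
clock: 29.13
ee_pos: [612.9, 71.8, 57.8]
tcp_rot: [-0.512, 0.515, 0.485, -0.487]
contact_force: [3.2, -9.1, 14.4]
width: 0.057
```

Request:
jog_arm --increments '[[[0,0,0],[0,0,0],0.3],[[0,0,0],[0,0,0],0.3],[[0,0,0],[0,-0.02,0],0.3],[[0,0,0],[0,-0.06,0],0.3],[[0,0,0],[0,-0.09,0],0.3]]'

```text
clock: 29.55
ee_pos: [611.4, 76.0, 146.4]
tcp_rot: [0.514, -0.512, -0.487, 0.487]
contact_force: [0.5, 0.6, -0.1]
width: 0.299
```

```bash
python3 - <<'E'
from plan import *
print(state()["contact_force"],pose()[0])
k=[476.3,-44.8]
s=plan([("up",pose()[0]+[0,0,30],87),("knob",[*k,120],57),("down",[*k,60],57)])
E
```

```text
[ 0.54477857  0.6325427  -0.0702753 ] [611.42564732  75.97549114 146.35246698]
at [611.4  76.  146.4] x-axis deg 87.0
up [-0.001, 0.001, 0.002] [0.0, -0.03, 0.0]
knob [-0.0, 0.26, 0.0] [-0.064, 0.028, 0.064]
knob [-0.001, 0.263, 0.0] [-0.078, 0.028, 0.046]
down [0.0, 0.0, 0.0] [-0.0, 0.06, 0.0]
```

Request:
jog_arm --increments '[[[0,0.05,0],[-0.013,0,0.013],0.4],[[0,0.1,0],[-0.026,0,0.026],0.4],[[0,0.15,0],[-0.038,0,0.038],0.4],[[0,0.21,0],[-0.051,0,0.051],0.4],[[0,0.26,0],[-0.064,0,0.064],0.4]]'

```text
clock: 29.97
ee_pos: [543.9, 14.7, 145.1]
tcp_rot: [0.573, -0.572, -0.416, 0.415]
contact_force: [0.6, 0.2, -0.2]
width: 0.4
```

Request:
jog_arm --increments '[[[0,0.09,0],[-0.026,0.01,0.015],0.4],[[0,0.18,0],[-0.052,0.02,0.03],0.4],[[0,0.263,0],[-0.078,0.026,0.046],0.4],[[0,0.263,0],[-0.078,0.026,0.046],0.4],[[0,0.263,0],[-0.078,0.026,0.046],0.4]]'

```text
clock: 30.38
ee_pos: [475.5, -47.0, 118.6]
tcp_rot: [0.622, -0.622, -0.336, 0.337]
contact_force: [0.8, -0.1, 0.1]
width: 0.4
```

Request:
jog_arm --increments '[[[0,0,0],[0,0,0],0.4],[[0,0,0],[0,0,0],0.4],[[0,0,0],[0,0,0],0.4],[[0,0,0],[0,0,0],0.4],[[0,0,0],[0,0,0],0.4]]'

```text
clock: 30.8
ee_pos: [477.6, -45.6, 119.0]
tcp_rot: [0.621, -0.621, -0.338, 0.337]
contact_force: [0.5, -0.4, 0.1]
width: 0.404
```

```bash
python3 - <<'E'
from plan import *
plan([("down",[476.3,-44.8,45],57)])
E
```

```text
at [477.6 -45.6 119. ] x-axis deg 57.0
down [-0.0, 0.001, 0.001] [-0.0, 0.074, 0.002]
```

Request:
jog_arm --increments '[[[0,0,0],[0,0.025,0.001],0.4],[[0,0,0],[0,0.05,0.001],0.4],[[0,0,0],[0,0.066,0.001],0.4],[[0,0,0],[0,0.073,0.001],0.4],[[0,0,0],[0,0.073,0.001],0.4]]'

```text
clock: 31.22
ee_pos: [475.2, -45.4, 44.6]
tcp_rot: [0.622, -0.621, -0.337, 0.338]
contact_force: [0.3, -0.2, -0.4]
width: 0.397
```

Request:
jog_arm --increments '[[[0,0,0],[0,0,0],0.0],[[0,0,0],[0,0,0],0.0],[[0,0,0],[0,0,0],0.0],[[0,0,0],[0,0,0],0.0],[[0,0,0],[0,0,0],0.0]]'

```text
clock: 31.63
ee_pos: [477.2, -45.7, 46.9]
tcp_rot: [-0.621, 0.622, 0.338, -0.337]
contact_force: [-1.2, 2.0, 6.9]
width: 0.148
```

```bash
python3 - <<'E'
from plan import *
s=state();print(s["width"],s["contact_force"],s["ft_torque"],s["q"].round(2))
E
```

```text
0.14750084331890242 [-1.16726496  2.04224766  6.85678998] [0.4215472  0.30392574 0.00486781] [ 0.77  0.57 -0.89  2.08  0.64  0.79  0.47]
```

Request:
jog_arm --increments '[[[0,0.1,0],[0,-0.002,0],0.0],[[0,0.21,0],[0,-0.002,0],0.0],[[0,0.32,0],[0,-0.002,0],0.0],[[0,0.42,0],[0,-0.002,0],0.0],[[0,0.524,0],[0,-0.002,0],0.0]]'

```text
clock: 32.05
ee_pos: [477.1, -45.5, 47.1]
tcp_rot: [0.689, -0.688, -0.164, 0.162]
contact_force: [5.8, 1.4, -17.5]
width: 0.146
```

Request:
jog_arm --increments '[[[0,0.1,0],[0,0,0],0.0],[[0,0.21,0],[0,0,0],0.0],[[0,0.32,0],[0,0,0],0.0],[[0,0.42,0],[0,0,0],0.0],[[0,0.524,0],[0,0,0],0.0]]'

```text
clock: 32.47
ee_pos: [477.3, -45.6, 47.1]
tcp_rot: [0.707, -0.706, 0.02, -0.022]
contact_force: [6.8, 0.9, -18.4]
width: 0.146
```

Request:
jog_arm --increments '[[[0,0.1,0],[0,0,0],0.0],[[0,0.21,0],[0,0,0],0.0],[[0,0.32,0],[0,0,0],0.0],[[0,0.42,0],[0,0,0],0.0],[[0,0.524,0],[0,0,0],0.0]]'

```text
clock: 32.88
ee_pos: [477.4, -45.6, 47.1]
tcp_rot: [0.678, -0.677, 0.202, -0.204]
contact_force: [7.5, 1.6, -18.1]
width: 0.144
```

Request:
jog_arm --increments '[[[0,0.1,0],[0,0,0],0.0],[[0,0.21,0],[0,0,0],0.0],[[0,0.32,0],[0,0,0],0.0],[[0,0.42,0],[0,0,0],0.0],[[0,0.524,0],[0,0,0],0.0]]'

```text
clock: 33.3
ee_pos: [477.5, -45.7, 47.1]
tcp_rot: [0.602, -0.601, 0.371, -0.372]
contact_force: [7.2, 0.2, -17.9]
width: 0.146
```

Request:
jog_arm --increments '[[[0,0,0],[0,0,0],0.0],[[0,0,0],[0,0,0],0.0],[[0,0,0],[0,0,0],0.0],[[0,0,0],[0,0,0],0.0],[[0,0,0],[0,0,0],0.0]]'

```text
clock: 33.72
ee_pos: [477.5, -45.7, 47.1]
tcp_rot: [0.603, -0.602, 0.37, -0.371]
contact_force: [6.9, 0.8, -17.7]
width: 0.147
```

```bash
python3 - <<'E'
from plan import *
s=state();print(s["width"],s["contact_force"],s["ft_torque"],s["q"].round(2)); plan([("x",s["ee_pos"],-63)])
E
```

```text
0.1466651042562594 [  6.94788338   0.82102676 -17.73397544] [ 0.00402318 -1.49805813 -0.0129385 ] [ 0.38  0.43 -0.4   2.09  0.27  0.67 -1.3 ]
at [477.5 -45.7  47.1] x-axis deg -63.1
x [-0.003, -0.002, 0.0] [0.0, 0.0, 0.0]
```

Request:
jog_arm --increments '[[[0,0,0],[0,0,0],0.4],[[0,0,0],[0,0,0],0.4],[[0,0,0],[0,-0.02,0],0.4],[[0,0,0],[0,-0.06,0],0.4],[[0,0,0],[0,-0.075,0],0.4]]'

```text
clock: 34.13
ee_pos: [478.0, -45.8, 126.6]
tcp_rot: [0.603, -0.602, 0.369, -0.371]
contact_force: [1.0, -0.7, 0.1]
width: 0.397
```

```bash
python3 - <<'E'
from plan import *
plan([("car",[460.7,-302.2,100],3.6)],start=(np.array([477.5,-45.7,122]),down(-63)))
E
```

```text
at [477.5 -45.7 122. ] x-axis deg -63.0
car [0.0, -0.58, 0.0] [0.11, 0.011, -0.066]
car [0.0, -0.582, 0.0] [0.057, 0.011, -0.116]
```

Request:
jog_arm --increments '[[[0,-0.11,0],[0.022,0.002,-0.013],0.5],[[0,-0.22,0],[0.044,0.004,-0.026],0.5],[[0,-0.34,0],[0.066,0.007,-0.039],0.5],[[0,-0.46,0],[0.088,0.009,-0.053],0.5],[[0,-0.58,0],[0.11,0.011,-0.066],0.5]]'

```text
clock: 34.55
ee_pos: [466.7, -175.4, 112.5]
tcp_rot: [-0.683, 0.684, -0.18, 0.181]
contact_force: [0.5, 0.7, 0.1]
width: 0.5
```

Request:
jog_arm --increments '[[[0,-0.12,0],[0.012,0.002,-0.025],0.5],[[0,-0.24,0],[0.024,0.004,-0.05],0.5],[[0,-0.36,0],[0.036,0.007,-0.075],0.5],[[0,-0.48,0],[0.05,0.009,-0.1],0.5],[[0,-0.582,0],[0.057,0.011,-0.116],0.5]]'

```text
clock: 34.97
ee_pos: [458.0, -307.0, 101.3]
tcp_rot: [-0.706, 0.708, 0.022, -0.022]
contact_force: [-0.1, -0.4, -0.4]
width: 0.502
```

Request:
jog_arm --increments '[[[0,0,0],[0,0,0],0.5],[[0,0,0],[0,0,0],0.5],[[0,0,0],[0,0,0],0.5],[[0,0,0],[0,0,0],0.5],[[0,0,0],[0,0,0],0.5]]'

```text
clock: 35.38
ee_pos: [459.2, -301.5, 101.3]
tcp_rot: [-0.707, 0.707, 0.022, -0.022]
contact_force: [0.2, -0.1, -0.4]
width: 0.503
```

```bash
python3 - <<'E'
from plan import *
plan([("down",[460.7,-302.2,10],3.6)])
f=crop("top",220,170,320,270,6,"a.png",10);crop("side",200,170,320,250,5,"b.png",10)
a=cv2.imread("pics/a.png")
a[350:]=cv2.convertScaleAbs(a[350:],alpha=1.0)
k=cv2.resize(f[228:258,270:310],None,fx=7,fy=7,interpolation=2);k=cv2.convertScaleAbs(k,alpha=2.2)
o=np.zeros((600,800,3),np.uint8);o[:600,:520]=a[:,80:];o[:210,520:800]=k;b=cv2.imread("pics/b.png");o[210:410,520:800]=cv2.resize(b[:,:],(300,200))[:,20:]
cv2.imwrite("pics/d3.png",o)
E
```

```text
at [ 459.2 -301.5  101.3] x-axis deg 3.5
down [0.0, -0.001, 0.0] [0.001, 0.091, -0.001]
```

View pics/d3.png

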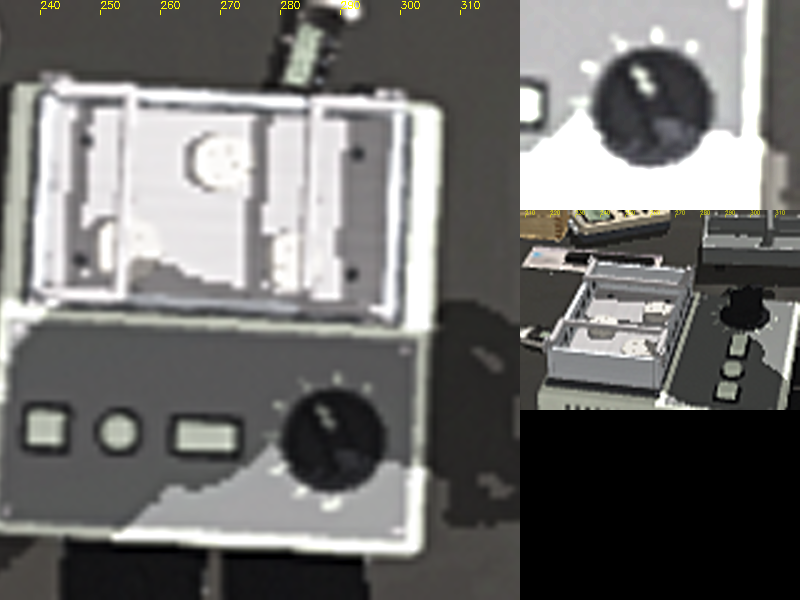

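Request:
jog_arm --increments '[[[0,0,0],[0.001,0.03,-0.001],0.5],[[0,0,0],[0.001,0.06,-0.001],0.5],[[0,0,0],[0.001,0.08,-0.001],0.5],[[0,0,0],[0.001,0.09,-0.001],0.5],[[0,0,0],[0.001,0.09,-0.001],0.5]]'

```text
clock: 35.9
ee_pos: [458.3, -302.2, 8.8]
tcp_rot: [0.708, -0.706, -0.02, 0.023]
contact_force: [0.2, 0.4, 0.6]
width: 0.504
```

Request:
jog_arm --increments '[[[0,0,0],[0,0,0],0.0],[[0,0,0],[0,0,0],0.0],[[0,0,0],[0,0,0],0.0],[[0,0,0],[0,0,0],0.0],[[0,0,0],[0,0,0],0.0]]'

```text
clock: 36.32
ee_pos: [461.1, -304.5, 12.6]
tcp_rot: [-0.706, 0.707, 0.022, -0.02]
contact_force: [-0.3, -0.3, 6.8]
width: 0.103
```

```bash
python3 - <<'E'
from plan import *
s=state();print(s["width"],s["contact_force"],s["ft_torque"])
ex=lambda P:(np.array(P,float)+[80,0]+.5)/6-.5+[220,170]
for z,n,P in((101,"bars ends L r,f; R r,f",[[131,90],[123,293],[317,97],[310,308]]),(93,"rim outer corners",[[40,88],[408,100],[30,303],[398,322]])):
    b=plane("top",ex(P),z);print(n,[(round((q-C)@X1,1),round((q-C)@Y1,1)) for q in b])
p,r=pose()
plan([("up",[p[0],p[1],150],3.6),("over",tray(0,0,110),87),],start=(p,down(3.6)))
E
```

```text
0.10323377915806686 [-0.28322617 -0.31314681  6.75915416] [ 0.18342667  0.14453826 -0.0174086 ]
bars ends L r,f; R r,f [(np.float64(59.4), np.float64(52.2)), (np.float64(-55.2), np.float64(49.9)), (np.float64(60.7), np.float64(-52.4)), (np.float64(-58.2), np.float64(-54.4))]
rim outer corners [(np.float64(59.3), np.float64(104.3)), (np.float64(63.0), np.float64(-103.8)), (np.float64(-62.8), np.float64(102.2)), (np.float64(-62.8), np.float64(-104.0))]
at [ 461.1 -304.5   12.6] x-axis deg 3.6
up [0.0, 0.0, 0.0] [0.0, -0.137, 0.0]
over [0.0, -0.49, 0.0] [0.056, -0.006, 0.105]
over [0.0, -0.48, 0.0] [0.099, -0.007, 0.066]
over [0.0, -0.486, 0.0] [0.119, -0.006, 0.013]
```

Request:
jog_arm --increments '[[[0,0,0],[0,-0.015,0],0.0],[[0,0,0],[0,-0.05,0],0.0],[[0,0,0],[0,-0.09,0],0.0],[[0,0,0],[0,-0.125,0],0.0],[[0,0,0],[0,-0.137,0],0.0]]'

```text
clock: 36.73
ee_pos: [462.5, -305.2, 153.4]
tcp_rot: [-0.705, 0.709, 0.023, -0.019]
contact_force: [1.9, -0.9, -3.1]
width: 0.104
```

Request:
jog_arm --increments '[[[0,-0.09,0],[0.01,0,0.02],0.0],[[0,-0.19,0],[0.022,0,0.042],0.0],[[0,-0.29,0],[0.034,0,0.063],0.0],[[0,-0.39,0],[0.045,0,0.084],0.0],[[0,-0.49,0],[0.056,0,0.105],0.0]]'

```text
clock: 37.15
ee_pos: [508.8, -194.8, 147.4]
tcp_rot: [0.68, -0.68, -0.193, 0.194]
contact_force: [0.0, 0.2, -2.6]
width: 0.102
```

Request:
jog_arm --increments '[[[0,-0.1,0],[0.02,0,0.013],0.0],[[0,-0.2,0],[0.04,0,0.026],0.0],[[0,-0.3,0],[0.06,0,0.04],0.0],[[0,-0.39,0],[0.08,0,0.053],0.0],[[0,-0.48,0],[0.099,0,0.066],0.0]]'

```text
clock: 37.57
ee_pos: [558.9, -86.7, 147.3]
tcp_rot: [0.615, -0.614, -0.349, 0.35]
contact_force: [-0.2, 0.0, -3.3]
width: 0.101
```

Request:
jog_arm --increments '[[[0,-0.1,0],[0.025,0,0.003],0.0],[[0,-0.22,0],[0.055,0,0.006],0.0],[[0,-0.34,0],[0.085,0,0.009],0.0],[[0,-0.44,0],[0.11,0,0.012],0.0],[[0,-0.486,0],[0.119,0,0.013],0.0]]'

```text
clock: 37.98
ee_pos: [609.7, 26.3, 147.6]
tcp_rot: [0.512, -0.51, -0.49, 0.488]
contact_force: [0.6, 0.5, -2.7]
width: 0.101
```

Request:
jog_arm --increments '[[[0,0,0],[0,0.01,0],0.0],[[0,0,0],[0,0.02,0],0.0],[[0,0,0],[0,0.02,0],0.0],[[0,0,0],[0,0.02,0],0.0],[[0,0,0],[0,0.02,0],0.0]]'

```text
clock: 38.4
ee_pos: [608.8, 19.2, 127.3]
tcp_rot: [0.514, -0.514, -0.485, 0.486]
contact_force: [-0.3, 0.2, -2.4]
width: 0.106
```

```bash
python3 - <<'E'
from plan import *
s=state();print(s["width"],s["contact_force"])
s=plan([("to",tray(1,-.5,41),87.3)])
h=pose()[0][2]-11
# expected carrier rim corners if centred at C
for n in("top","side"): print(n,proj(n,[C*[1,1,0]+sx*52*X1+sy*92*Y1+[0,0,h+40] for sx in(-1,1) for sy in(-1,1)]).round(1).tolist())
crop("top",225,165,325,240,4,"a.png",10);crop("side",205,150,315,250,4,"b.png",10)
a=cv2.imread("pics/a.png");b=cv2.imread("pics/b.png");o=np.zeros((400,800,3),np.uint8);o[:300,:360]=a[:,:360];o[:,360:800]=b;cv2.imwrite("pics/d4.png",o)
E
```

```text
0.10560655168517409 [-0.26763206  0.163808   -2.4268452 ]
at [608.8  19.2 127.3] x-axis deg 86.7
to [-0.001, -0.011, -0.001] [0.001, 0.027, -0.002]
top [[296.7, 218.1], [239.3, 215.1], [298.2, 186.0], [241.3, 183.2]]
side [[273.1, 176.2], [260.6, 207.1], [238.6, 173.4], [221.4, 203.5]]
```

View pics/d4.png

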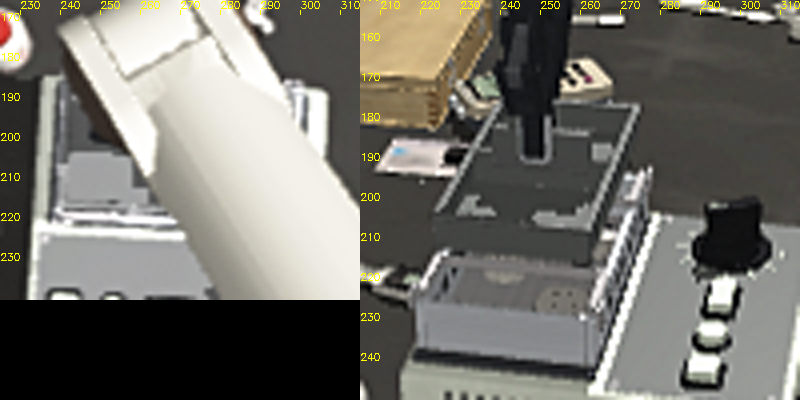

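Request:
jog_arm --increments '[[[0,-0.008,0],[0.001,0.008,-0.003],0.0],[[0,-0.008,0],[0.001,0.016,-0.004],0.0],[[0,-0.008,0],[0.001,0.02,-0.004],0.0],[[0,-0.008,0],[0.001,0.02,-0.004],0.0],[[0,-0.008,0],[0.001,0.02,-0.004],0.0]]'

```text
clock: 38.92
ee_pos: [612.9, 22.0, 107.2]
tcp_rot: [0.512, -0.511, -0.488, 0.488]
contact_force: [-0.2, -0.1, -2.5]
width: 0.102
```

Request:
jog_arm --increments '[[[0,0,0],[0,0.003,0],0.0],[[0,0,0],[0,0.006,0],0.0],[[0,0,0],[0,0.009,0],0.0],[[0,0,0],[0,0.009,0],0.0],[[0,0,0],[0,0.009,0],0.0]]'

```text
clock: 39.33
ee_pos: [613.6, 22.0, 99.6]
tcp_rot: [-0.511, 0.512, 0.488, -0.488]
contact_force: [-2.6, -1.0, 3.6]
width: 0.102
```

```bash
python3 - <<'E'
from plan import *
s=state();p,r=pose();print(p,s["contact_force"],s["ft_torque"],(p-C)@X1,(p-C)@Y1)
E
```

```text
[613.63479192  21.96434513  99.56821318] [-2.56073502 -1.01985151  3.61844426] [-0.13794463  0.40719408 -0.02050987] 3.5521140904697077 1.6548427355138327
```

Request:
jog_arm --increments '[[[0,0,0],[0,0,0],0.2],[[0,0,0],[0,0,0],0.35],[[0,0,0],[0,0,0],0.35],[[0,0,0],[0,-0.02,0],0.35],[[0,0,0],[0,-0.06,0],0.35]]'

```text
clock: 39.75
ee_pos: [609.8, 20.8, 154.7]
tcp_rot: [0.514, -0.509, -0.486, 0.49]
contact_force: [-0.3, -0.9, -0.3]
width: 0.348
```

Request:
jog_arm --increments '[[[0,0,0],[0.06,-0.03,0.03],0.6],[[0,0,0],[0.1,-0.03,0.06],0.6],[[0,0,0],[0.12,-0.03,0.08],0.6],[[0,0,0],[0.14,-0.03,0.09],0.6],[[0,0,0],[0.15,-0.03,0.1],0.6]]'

```text
clock: 40.17
ee_pos: [517.5, 182.7, 190.4]
tcp_rot: [0.51, -0.509, -0.491, 0.489]
contact_force: [-0.1, 0.5, 0.1]
width: 0.601
```

Request:
jog_arm --increments '[[[0,0,0],[0.04,0,0.015],0.7],[[0,0,0],[0.08,0,0.03],0.7],[[0,0,0],[0.1,0,0.04],0.7],[[0,0,0],[0.1,0,0.04],0.7],[[0,0,0],[0.1,0,0.04],0.7]]'

```text
clock: 40.58
ee_pos: [484.1, 280.3, 189.2]
tcp_rot: [0.51, -0.51, -0.49, 0.489]
contact_force: [0.1, -0.0, -0.5]
width: 0.698
```

```bash
python3 - <<'E'
from det import *
det();print(pose()[0])
h=87+40
for n in("top","side"): print(n,proj(n,[C*[1,1,0]+sx*52*X1+sy*92*Y1+[0,0,h] for sx in(-1,1) for sy in(-1,1)]).round(1).tolist())
crop("top",225,165,305,225,5,"a.png",10);crop("side",205,160,285,250,5,"b.png",10)
a=cv2.imread("pics/a.png");b=cv2.imread("pics/b.png");o=np.zeros((450,800,3),np.uint8);o[:300,:400]=a;o[:,400:800]=b;cv2.imwrite("pics/d5.png",o)
E
```

```text
[485.15782167 278.32555144 188.85354393]
top [[296.3, 218.9], [240.2, 216.0], [297.8, 187.6], [242.1, 184.8]]
side [[273.1, 185.1], [260.7, 216.9], [239.0, 182.3], [222.0, 213.2]]
```

View pics/d5.png

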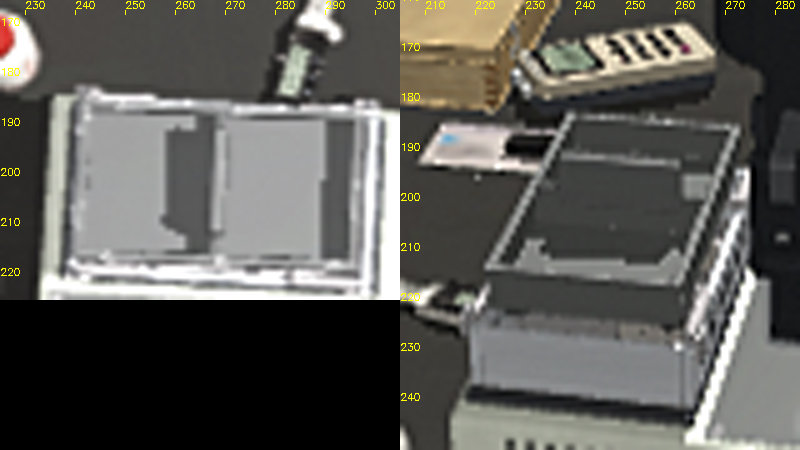

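```bash
python3 - <<'E'
from plan import *
plan([("A",[474.6,322.3,60],104.2),("dn",[474.6,322.3,-23],104.2)])
E
```

```text
at [486.1 276.6 188.6] x-axis deg 87.2
A [-0.0, -0.297, -0.001] [0.045, 0.129, 0.014]
dn [-0.0, 0.0, -0.0] [0.0, 0.083, -0.0]
```

Request:
jog_arm --increments '[[[0,-0.09,0],[0.015,0.035,0.005],0.85],[[0,-0.18,0],[0.03,0.07,0.01],0.85],[[0,-0.27,0],[0.045,0.11,0.014],0.85],[[0,-0.297,0],[0.045,0.129,0.014],0.85],[[0,-0.297,0],[0.045,0.129,0.014],0.85]]'

```text
clock: 41.15
ee_pos: [470.9, 320.4, 54.9]
tcp_rot: [0.435, -0.433, -0.556, 0.561]
contact_force: [-1.4, -1.4, -0.4]
width: 0.849
```

Request:
jog_arm --increments '[[[0,0,0],[0,0,0],0.85],[[0,0,0],[0,0,0],0.85],[[0,0,0],[0,0,0],0.85],[[0,0,0],[0,0,0],0.85],[[0,0,0],[0,0,0],0.85]]'

```text
clock: 41.57
ee_pos: [474.6, 323.7, 61.4]
tcp_rot: [-0.434, 0.435, 0.559, -0.557]
contact_force: [-0.4, -0.3, 0.2]
width: 0.848
```

```bash
python3 - <<'E'
from plan import *
plan([("dn",[474.6,322.3,-23],104.2)])
# side check of block A: bright blob in the side view
g=cv2.cvtColor(grab_frame("side"),cv2.COLOR_BGR2GRAY)
for c in cv2.findContours(((g[265:345,225:345]>130)*255).astype(np.uint8),0,2)[0]:
    if cv2.contourArea(c)>60: 
        r=cv2.minAreaRect(c);u=np.array(r[0])+[225,265];print(cv2.contourArea(c),u.round(1),plane("side",[u],14).round(1))
print(proj("side",[[474.6,322.3,15],[391.5,251,15]]).round(1))
E
```

```text
at [474.6 323.7  61.4] x-axis deg 104.3
dn [0.003, 0.001, 0.0] [-0.001, 0.084, 0.001]
311.5 [286.4 307.9] [[474.  321.8  14. ]]
873.0 [327. 301.] [[381.6 287.3  14. ]]
[[286.1 307.7]
 [323.2 290.1]]
```

Request:
jog_arm --increments '[[[0,0,0],[-0.001,0.03,0],0.85],[[0,0,0],[-0.001,0.06,0],0.85],[[0,0,0],[-0.001,0.078,0],0.85],[[0,0,0],[-0.001,0.084,0],0.85],[[0,0,0],[-0.001,0.084,0],0.85]]'

```text
clock: 42.03
ee_pos: [472.7, 322.1, -25.1]
tcp_rot: [0.434, -0.433, -0.558, 0.559]
contact_force: [0.8, 0.2, 0.7]
width: 0.849
```

Request:
jog_arm --increments '[[[0,0,0],[0,0,0],0.3],[[0,0,0],[0,0,0],0.3],[[0,0,0],[0,0,0],0.3],[[0,0,0],[0,0,0],0.3],[[0,0,0],[0,0,0],0.3]]'

```text
clock: 42.45
ee_pos: [474.7, 324.0, -22.0]
tcp_rot: [-0.433, 0.434, 0.56, -0.557]
contact_force: [-1.4, -0.7, 5.9]
width: 0.501
```

```bash
python3 - <<'E'
from plan import *
s=state();p,r=pose();print(s["width"],s["contact_force"],s["q"].round(2))
plan([("up",[p[0],p[1],150],104.2),("over",tray(0,-44,91),-2.9),("dn",tray(0,-44,25),-2.9)])
E
```

```text
0.5006849293630845 [-1.42569576 -0.67409971  5.91051068] [-0.03  0.83 -0.83  1.87  0.83  0.83  0.52]
at [474.7 324.  -22. ] x-axis deg 104.3
up [0.0, 0.0, 0.0] [0.0, -0.086, -0.0]
up [0.003, 0.003, 0.001] [0.0, -0.086, -0.001]
over [-0.0, 0.47, 0.0] [-0.092, -0.0, -0.011]
over [-0.0, 0.47, 0.0] [-0.078, -0.0, -0.051]
over [-0.0, 0.46, 0.0] [-0.045, -0.0, -0.081]
over [-0.0, 0.469, 0.0] [-0.005, -0.0, -0.093]
dn [-0.0, -0.0, -0.0] [0.0, 0.066, -0.0]
```

Request:
jog_arm --increments '[[[0,0,0],[0,-0.01,0],0.3],[[0,0,0],[0,-0.04,0],0.3],[[0,0,0],[0,-0.08,0],0.3],[[0,0,0],[0,-0.12,0],0.3],[[0,0,0],[0,-0.15,0],0.3]]'

```text
clock: 42.87
ee_pos: [473.7, 323.5, 129.6]
tcp_rot: [-0.433, 0.434, 0.559, -0.558]
contact_force: [1.9, 0.4, -3.4]
width: 0.5
```

Request:
jog_arm --increments '[[[0,0.09,0],[-0.018,-0.01,-0.002],0.3],[[0,0.18,0],[-0.036,-0.02,-0.004],0.3],[[0,0.28,0],[-0.055,-0.023,-0.007],0.3],[[0,0.38,0],[-0.074,-0.023,-0.009],0.3],[[0,0.47,0],[-0.092,-0.023,-0.011],0.3]]'

```text
clock: 43.28
ee_pos: [507.3, 235.1, 150.1]
tcp_rot: [-0.552, 0.553, 0.441, -0.441]
contact_force: [0.7, 0.3, -2.8]
width: 0.506
```

Request:
jog_arm --increments '[[[0,0.09,0],[-0.016,0,-0.01],0.3],[[0,0.19,0],[-0.032,0,-0.02],0.3],[[0,0.28,0],[-0.047,0,-0.031],0.3],[[0,0.38,0],[-0.063,0,-0.041],0.3],[[0,0.47,0],[-0.078,0,-0.051],0.3]]'

```text
clock: 43.7
ee_pos: [539.5, 147.9, 149.6]
tcp_rot: [-0.64, 0.64, 0.3, -0.3]
contact_force: [-0.0, -0.1, -3.4]
width: 0.504
```

Request:
jog_arm --increments '[[[0,0.09,0],[-0.009,0,-0.016],0.3],[[0,0.18,0],[-0.018,0,-0.032],0.3],[[0,0.28,0],[-0.027,0,-0.049],0.3],[[0,0.37,0],[-0.036,0,-0.065],0.3],[[0,0.46,0],[-0.045,0,-0.081],0.3]]'

```text
clock: 44.12
ee_pos: [573.4, 62.1, 149.6]
tcp_rot: [-0.692, 0.692, 0.146, -0.146]
contact_force: [0.0, -0.0, -2.6]
width: 0.502
```

Request:
jog_arm --increments '[[[0,0.1,0],[-0.001,0,-0.02],0.3],[[0,0.21,0],[-0.002,0,-0.042],0.3],[[0,0.32,0],[-0.003,0,-0.065],0.3],[[0,0.43,0],[-0.005,0,-0.086],0.3],[[0,0.469,0],[-0.005,0,-0.093],0.3]]'

```text
clock: 44.53
ee_pos: [607.5, -28.7, 149.4]
tcp_rot: [-0.706, 0.708, -0.02, 0.02]
contact_force: [1.2, -0.5, -3.4]
width: 0.502
```

Request:
jog_arm --increments '[[[0,0,0],[0,0,0],0.3],[[0,0,0],[0,0,0],0.3],[[0,0,0],[0,0,0],0.3],[[0,0,0],[0,0,0],0.3],[[0,0,0],[0,0,0],0.3]]'

```text
clock: 44.95
ee_pos: [606.7, -22.3, 149.0]
tcp_rot: [0.707, -0.707, 0.016, -0.016]
contact_force: [-0.9, -0.3, -3.2]
width: 0.503
```

```bash
python3 - <<'E'
from plan import *
s=state();print(s["width"],s["contact_force"],s["q"].round(2))
plan([("dn",tray(0,-44,24.5),-2.9)])
E
```

```text
0.5026632970662192 [-0.85474995 -0.29976618 -3.23383848] [ 0.42  0.51 -0.57  1.71  0.32  1.02 -0.31]
at [606.7 -22.3 149. ] x-axis deg -2.6
dn [-0.001, 0.006, -0.0] [0.001, 0.066, -0.001]
```

Request:
jog_arm --increments '[[[0,0,0],[0.001,0.02,-0.001],0.3],[[0,0,0],[0.001,0.04,-0.001],0.3],[[0,0,0],[0.001,0.055,-0.001],0.3],[[0,0,0],[0.001,0.06,-0.001],0.3],[[0,0,0],[0.001,0.062,-0.001],0.3]]'

```text
clock: 45.37
ee_pos: [606.9, -24.4, 85.8]
tcp_rot: [0.707, -0.707, 0.017, -0.016]
contact_force: [-0.3, -0.3, -2.6]
width: 0.5
```

Request:
jog_arm --increments '[[[0,0,0],[0,0.002,0],0.3],[[0,0,0],[0,0.004,0],0.3],[[0,0,0],[0,0.004,0],0.3],[[0,0,0],[0,0.004,0],0.3],[[0,0,0],[0,0.004,0],0.3]]'

```text
clock: 45.78
ee_pos: [608.5, -25.1, 83.6]
tcp_rot: [-0.707, 0.707, -0.017, 0.017]
contact_force: [-0.2, 0.8, -3.3]
width: 0.501
```

Request:
jog_arm --increments '[[[0,0,0],[0,0,0],0.55],[[0,0,0],[0,0,0],0.6],[[0,0,0],[0,0,0],0.6],[[0,0,0],[0,-0.02,0],0.6],[[0,0,0],[0,-0.06,0],0.6]]'

```text
clock: 46.2
ee_pos: [604.1, -25.5, 139.1]
tcp_rot: [0.707, -0.707, 0.02, -0.014]
contact_force: [-0.6, 0.2, -0.8]
width: 0.6
```

Request:
jog_arm --increments '[[[0,0,0],[0,-0.03,0.03],0.6],[[0,0,0],[0,-0.03,0.06],0.6],[[0,0,0],[0,-0.03,0.09],0.6],[[0,0,0],[0,-0.03,0.1],0.6],[[0,0,0],[0,-0.03,0.1],0.6]]'

```text
clock: 46.62
ee_pos: [612.7, 79.8, 173.9]
tcp_rot: [0.708, -0.706, 0.014, -0.015]
contact_force: [0.8, -0.5, -0.5]
width: 0.6
```

```bash
python3 - <<'E'
from det import *
det()
f=cv2.cvtColor(grab_frame("top"),cv2.COLOR_BGR2GRAY)
k=cv2.resize(f,None,fx=4,fy=4,interpolation=2)
for c in cv2.findContours(((k>150)*255).astype(np.uint8)[980:1150,820:],0,2)[0][:0]:pass
print(f[252:286:2,196:226:2])
plan([("B",[391.5,251,60],85.3)])
E
```

```text
722.0 ctr [380. 263.] edges [91. -1.] [  -6. -174.]
[[ 81  81  80  81  80  81  80  80  88  89  93  62  73  48  38]
 [ 80  80  80  80  80  80  80  81  89  90  95  62  73  47  38]
 [ 79  78  77  78  78  80  79  81  90  92  95  62  73  72  51]
 [ 76  93 146  82 100  83  75  76  86  94  91  61  72  73  73]
 [ 50 155 248 246 248 253 255 255 106  93  92  60  72  71  72]
 [ 48 190 240 240 241 243 246 255 103  94  93  60  71  70  71]
 [ 46 250 239 241 242 235 247 255  92  96  93  62  71  71  72]
 [ 48 239 240 233 243 245 247 255  87  97  95  61  72  72  71]
 [ 51 220 242 242 230 246 248 251  88  94 108  61  72  71  71]
 [ 31 222 240 243 244 246 248 226  84  94 104  61  72  71  72]
 [133 229 239 244 246 247 250 205  76  85  92  54  64  64  65]
 [249 233 241 245 247 249 243 231 255 255 255 255 255 255 255]
 [132 249 184 215 219 230 233 241 183 247 246 246 247 247 255]
 [132 247 171 173 247 129 176 169 123 247 246 246 246 247 255]
 [236 238 236 237 242 233 243 250 236 247 246 246 246 247 255]
 [240 244 249 243 243 239 252 252 252 252 251 252 250 249 255]
 [ 96  96  96  95  99  97  99 100 103 106 102  92 109 246 241]]
at [612.8  74.2 172.8] x-axis deg -2.7
B [0.0, -0.51, -0.0] [-0.076, 0.038, 0.055]
B [0.0, -0.51, -0.0] [-0.04, 0.037, 0.086]
B [0.0, -0.516, -0.001] [0.007, 0.038, 0.094]
```

Request:
jog_arm --increments '[[[0,-0.1,0],[-0.015,0,0.011],0.85],[[0,-0.2,0],[-0.03,0,0.022],0.85],[[0,-0.31,0],[-0.046,0.01,0.033],0.85],[[0,-0.41,0],[-0.061,0.02,0.044],0.85],[[0,-0.51,0],[-0.076,0.038,0.055],0.85]]'

```text
clock: 47.13
ee_pos: [540.6, 131.3, 135.6]
tcp_rot: [-0.688, 0.689, 0.163, -0.161]
contact_force: [0.0, 0.8, -0.6]
width: 0.849
```

Request:
jog_arm --increments '[[[0,-0.1,0],[-0.008,0.007,0.017],0.85],[[0,-0.2,0],[-0.016,0.015,0.034],0.85],[[0,-0.31,0],[-0.024,0.022,0.052],0.85],[[0,-0.41,0],[-0.032,0.03,0.069],0.85],[[0,-0.51,0],[-0.04,0.037,0.086],0.85]]'

```text
clock: 47.55
ee_pos: [465.4, 190.3, 97.1]
tcp_rot: [-0.625, 0.625, 0.33, -0.331]
contact_force: [-0.6, -0.6, 0.5]
width: 0.849
```

Request:
jog_arm --increments '[[[0,-0.12,0],[0.002,0.01,0.024],0.85],[[0,-0.24,0],[0.004,0.02,0.048],0.85],[[0,-0.36,0],[0.006,0.03,0.07],0.85],[[0,-0.48,0],[0.007,0.038,0.09],0.85],[[0,-0.516,0],[0.007,0.038,0.094],0.85]]'

```text
clock: 47.97
ee_pos: [388.9, 250.7, 58.4]
tcp_rot: [0.519, -0.518, -0.479, 0.482]
contact_force: [-0.4, -0.7, 0.0]
width: 0.85
```

Request:
jog_arm --increments '[[[0,0,0],[0,0,0],0.85],[[0,0,0],[0,0,0],0.85],[[0,0,0],[0,0,0],0.85],[[0,0,0],[0,0,0],0.85],[[0,0,0],[0,0,0],0.85]]'

```text
clock: 48.38
ee_pos: [393.0, 250.5, 60.2]
tcp_rot: [-0.521, 0.521, 0.478, -0.478]
contact_force: [0.3, 1.0, 0.1]
width: 0.852
```

```bash
python3 - <<'E'
from plan import *
plan([("dn",[391.5,250.5,-23],85.3)])
E
```

```text
at [393.  250.5  60.2] x-axis deg 85.1
dn [0.001, -0.004, -0.0] [-0.0, 0.083, 0.002]
```

Request:
jog_arm --increments '[[[0,0,0],[0,0.03,0.001],0.85],[[0,0,0],[0,0.06,0.001],0.85],[[0,0,0],[0,0.078,0.001],0.85],[[0,0,0],[0,0.083,0.001],0.85],[[0,0,0],[0,0.083,0.001],0.85]]'

```text
clock: 48.8
ee_pos: [390.1, 250.7, -24.0]
tcp_rot: [0.521, -0.52, -0.478, 0.48]
contact_force: [0.2, -0.1, -0.7]
width: 0.851
```

Request:
jog_arm --increments '[[[0,0,0],[0,0,0],0.3],[[0,0,0],[0,0,0],0.3],[[0,0,0],[0,0,0],0.3],[[0,0,0],[0,0,0],0.3],[[0,0,0],[0,0,0],0.3]]'

```text
clock: 49.22
ee_pos: [391.9, 251.9, -21.5]
tcp_rot: [-0.52, 0.521, 0.48, -0.478]
contact_force: [-0.1, -1.2, 6.5]
width: 0.497
```

```bash
python3 - <<'E'
from plan import *
s=state();p,r=pose();print(s["width"],s["contact_force"],s["q"].round(2))
q=[p[0],p[1],127]
plan([("over",tray(0,44,91),-2.9),("dn",tray(0,44,24),-2.9)],start=(np.array(q),r))
E
```

```text
0.4969348308426786 [-0.13670262 -1.239015    6.51597161] [ 0.02  0.67 -0.78  2.13  0.8   0.66  0.16]
at [391.9 251.9 127. ] x-axis deg 85.3
over [0.0, 0.51, 0.0] [-0.056, -0.008, -0.078]
over [0.0, 0.51, 0.0] [-0.011, -0.007, -0.096]
over [-0.0, 0.519, 0.003] [0.038, -0.008, -0.089]
dn [-0.0, -0.0, -0.0] [-0.0, 0.067, -0.0]
```

Request:
jog_arm --increments '[[[0,0,0],[0,-0.01,0],0.3],[[0,0,0],[0,-0.04,0],0.3],[[0,0,0],[0,-0.08,0],0.3],[[0,0,0],[0,-0.12,0],0.3],[[0,0,0],[0,-0.15,0],0.3]]'

```text
clock: 49.63
ee_pos: [390.6, 252.0, 130.3]
tcp_rot: [-0.52, 0.52, 0.48, -0.479]
contact_force: [1.1, 0.2, -3.0]
width: 0.502
```

Request:
jog_arm --increments '[[[0,0.1,0],[-0.011,-0.01,-0.015],0.3],[[0,0.2,0],[-0.022,-0.02,-0.031],0.3],[[0,0.3,0],[-0.034,-0.023,-0.047],0.3],[[0,0.4,0],[-0.045,-0.023,-0.063],0.3],[[0,0.51,0],[-0.056,-0.023,-0.078],0.3]]'

```text
clock: 50.05
ee_pos: [464.6, 188.1, 151.4]
tcp_rot: [-0.625, 0.625, 0.331, -0.33]
contact_force: [-0.2, 0.5, -3.6]
width: 0.502
```

Request:
jog_arm --increments '[[[0,0.1,0],[-0.002,0,-0.019],0.3],[[0,0.2,0],[-0.004,0,-0.038],0.3],[[0,0.3,0],[-0.006,0,-0.058],0.3],[[0,0.4,0],[-0.009,0,-0.077],0.3],[[0,0.51,0],[-0.011,0,-0.096],0.3]]'

```text
clock: 50.47
ee_pos: [537.4, 125.5, 150.8]
tcp_rot: [0.688, -0.688, -0.162, 0.162]
contact_force: [-0.5, -0.0, -2.5]
width: 0.504
```

Request:
jog_arm --increments '[[[0,0.11,0],[0.008,0,-0.019],0.3],[[0,0.22,0],[0.016,0,-0.038],0.3],[[0,0.34,0],[0.025,0,-0.058],0.3],[[0,0.45,0],[0.034,0,-0.08],0.3],[[0,0.519,0],[0.038,0,-0.089],0.3]]'

```text
clock: 50.88
ee_pos: [613.3, 60.8, 150.8]
tcp_rot: [-0.707, 0.707, -0.02, 0.022]
contact_force: [0.6, -1.5, -3.1]
width: 0.498
```

Request:
jog_arm --increments '[[[0,0,0],[0,0,0],0.3],[[0,0,0],[0,0,0],0.3],[[0,0,0],[0,0,0],0.3],[[0,0,0],[0,0,0],0.3],[[0,0,0],[0,0,0],0.3]]'

```text
clock: 51.3
ee_pos: [610.6, 65.2, 150.2]
tcp_rot: [0.707, -0.707, 0.017, -0.017]
contact_force: [0.3, -0.2, -2.3]
width: 0.499
```

```bash
python3 - <<'E'
from plan import *
s=state();print(s["width"],s["contact_force"])
plan([("dn",tray(0,44,23.5),-2.9)])
E
```

```text
0.49941616691845164 [ 0.26280655 -0.20802715 -2.31979556]
at [610.6  65.2 150.2] x-axis deg -2.8
dn [-0.0, 0.002, -0.0] [0.002, 0.068, -0.001]
```

Request:
jog_arm --increments '[[[0,0,0],[0.001,0.02,-0.001],0.3],[[0,0,0],[0.001,0.04,-0.001],0.3],[[0,0,0],[0.001,0.055,-0.001],0.3],[[0,0,0],[0.001,0.06,-0.001],0.3],[[0,0,0],[0.001,0.064,-0.001],0.3]]'

```text
clock: 51.72
ee_pos: [611.3, 63.4, 85.1]
tcp_rot: [0.707, -0.707, 0.018, -0.017]
contact_force: [-0.1, 0.7, -2.9]
width: 0.5
```

Request:
jog_arm --increments '[[[0,0,0],[0,0.002,0],0.3],[[0,0,0],[0,0.004,0],0.3],[[0,0,0],[0,0.004,0],0.3],[[0,0,0],[0,0.004,0],0.3],[[0,0,0],[0,0.004,0],0.3]]'

```text
clock: 52.13
ee_pos: [612.9, 63.5, 83.4]
tcp_rot: [0.707, -0.707, 0.017, -0.018]
contact_force: [-3.8, 1.3, 5.5]
width: 0.504
```

Request:
jog_arm --increments '[[[0,0,0],[0,0,0],0.55],[[0,0,0],[0,0,0],0.6],[[0,0,0],[0,0,0],0.6],[[0,0,0],[0,-0.02,0],0.6],[[0,0,0],[0,-0.07,0],0.6]]'

```text
clock: 52.55
ee_pos: [608.3, 61.8, 138.9]
tcp_rot: [-0.707, 0.707, -0.022, 0.015]
contact_force: [1.2, -1.0, -0.3]
width: 0.597
```

Request:
jog_arm --increments '[[[0,0,0],[-0.04,0,0.02],0.3],[[0,0,0],[-0.08,0,0.04],0.0],[[0,0,0],[-0.12,0,0.05],0.0],[[0,0,0],[-0.134,0,0.053],0.0],[[0,0,0],[-0.134,0,0.053],0.0]]'

```text
clock: 52.97
ee_pos: [476.5, 124.7, 143.5]
tcp_rot: [-0.706, 0.707, -0.017, 0.015]
contact_force: [0.5, 0.4, -0.6]
width: -0.001
```

Request:
jog_arm --increments '[[[0,0,0],[0,0,0],0.0],[[0,0,0],[0,0,0],0.0],[[0,0,0],[0,0,0],0.0],[[0,0,0],[0,0,0],0.0],[[0,0,0],[0,0,0],0.0]]'

```text
clock: 53.38
ee_pos: [482.0, 122.4, 143.4]
tcp_rot: [0.707, -0.707, 0.019, -0.018]
contact_force: [-0.7, -0.2, 0.1]
width: 0.003
```

```bash
python3 - <<'E'
from plan import *
s=state();print(s["width"],s["contact_force"])
plan([("sq",[484.3,118.5,60],-2.9)])
h=127
for n in("top","side"): print(n,proj(n,[C*[1,1,0]+sx*52*X1+sy*92*Y1+[0,0,h] for sx in(-1,1) for sy in(-1,1)]).round(1).tolist())
f=crop("top",225,165,315,265,5,"a.png",10);crop("side",205,160,275,250,5,"b.png",10)
a=cv2.imread("pics/a.png");b=cv2.imread("pics/b.png");o=np.zeros((500,800,3),np.uint8);o[:500,:450]=a;o[:450,450:800]=b;cv2.imwrite("pics/d6.png",o)
E
```

```text
0.0026900814828707065 [-0.68933686 -0.21168808  0.0936547 ]
at [482.  122.4 143.4] x-axis deg -3.0
sq [-0.001, -0.002, -0.0] [0.003, 0.083, -0.004]
top [[296.3, 218.9], [240.2, 216.0], [297.8, 187.6], [242.1, 184.8]]
side [[273.1, 185.1], [260.7, 216.9], [239.0, 182.3], [222.0, 213.2]]
```

View pics/d6.png

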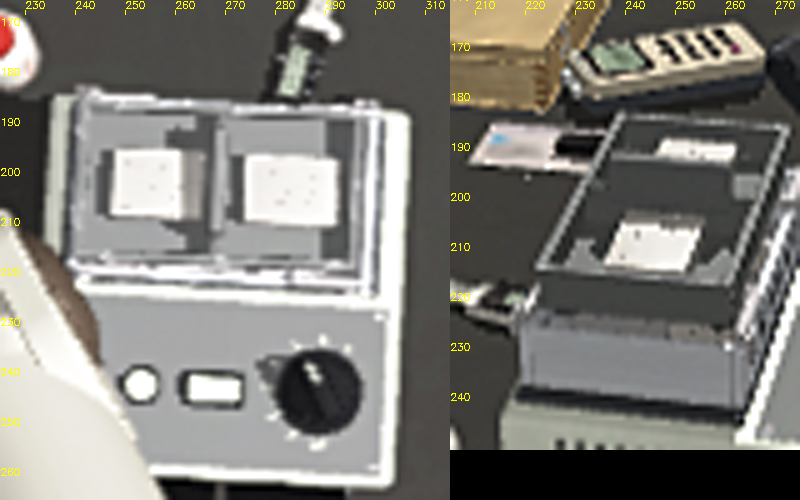

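Request:
jog_arm --increments '[[[0,0,0],[0.003,0.03,-0.004],0.0],[[0,0,0],[0.003,0.06,-0.004],0.0],[[0,0,0],[0.003,0.085,-0.004],0.0],[[0,0,0],[0.003,0.092,-0.004],0.0],[[0,0,0],[0.003,0.092,-0.004],0.0]]'

```text
clock: 53.9
ee_pos: [482.2, 118.3, 49.7]
tcp_rot: [-0.707, 0.707, -0.02, 0.016]
contact_force: [-0.2, -0.4, 0.4]
width: 0.0
```

Request:
jog_arm --increments '[[[0,0,0],[0,0.003,0],0.0],[[0,0,0],[0,0.006,0],0.0],[[0,0,0],[0,0.009,0],0.0],[[0,0,0],[0,0.009,0],0.0],[[0,0,0],[0,0.009,0],0.0]]'

```text
clock: 54.32
ee_pos: [484.5, 118.6, 43.2]
tcp_rot: [0.707, -0.707, 0.018, -0.018]
contact_force: [0.1, 0.4, 0.8]
width: -0.004
```

Position is on the key; go down in small steps and watch the force.

Request:
jog_arm --increments '[[[0,0,0],[0,0.001,0],0.0],[[0,0,0],[0,0.002,0],0.0],[[0,0,0],[0,0.003,0],0.0],[[0,0,0],[0,0.004,0],0.0],[[0,0,0],[0,0.004,0],0.0]]'

```text
clock: 54.73
ee_pos: [483.8, 118.5, 38.4]
tcp_rot: [-0.707, 0.707, -0.018, 0.018]
contact_force: [0.1, 0.2, -0.5]
width: -0.003
```

Request:
jog_arm --increments '[[[0,0,0],[0,0.001,0],0.0],[[0,0,0],[0,0.002,0],0.0],[[0,0,0],[0,0.003,0],0.0],[[0,0,0],[0,0.003,0],0.0],[[0,0,0],[0,0.003,0],0.0]]'

```text
clock: 55.15
ee_pos: [483.9, 118.6, 35.5]
tcp_rot: [-0.707, 0.707, -0.018, 0.018]
contact_force: [-0.9, -0.4, -0.1]
width: 0.003
```

Request:
jog_arm --increments '[[[0,0,0],[0,0.001,0],0.0],[[0,0,0],[0,0.002,0],0.0],[[0,0,0],[0,0.003,0],0.0],[[0,0,0],[0,0.003,0],0.0],[[0,0,0],[0,0.003,0],0.0]]'

```text
clock: 55.57
ee_pos: [484.1, 118.7, 32.7]
tcp_rot: [0.707, -0.707, 0.018, -0.018]
contact_force: [0.4, -0.1, 2.2]
width: 0.002
```

Request:
jog_arm --increments '[[[0,0,0],[0,0.001,0],0.0],[[0,0,0],[0,0.002,0],0.0],[[0,0,0],[0,0.003,0],0.0],[[0,0,0],[0,0.003,0],0.0],[[0,0,0],[0,0.003,0],0.0]]'

```text
clock: 55.98
ee_pos: [484.1, 118.6, 29.6]
tcp_rot: [0.707, -0.707, 0.018, -0.018]
contact_force: [0.1, 0.6, 3.3]
width: 0.002
```

Request:
jog_arm --increments '[[[0,0,0],[0,0.001,0],0.0],[[0,0,0],[0,0.002,0],0.0],[[0,0,0],[0,0.003,0],0.0],[[0,0,0],[0,0.003,0],0.0],[[0,0,0],[0,0.003,0],0.0]]'

```text
clock: 56.4
ee_pos: [484.3, 118.6, 28.3]
tcp_rot: [-0.706, 0.707, -0.018, 0.018]
contact_force: [-6.0, -1.7, 23.7]
width: 0.001
```

```bash
python3 - <<'E'
from plan import *
p,r=pose();print(state()["contact_force"])
a=[484.2,118.6,46.5]
for n,k in(("round",[482.3,78.1,46]),("long",[479.6,26.8,46])):
    s=plan([(n,k,-2.9)],start=(np.array(a),down(-2.9)));a=k
E
```

```text
[-6.04123767 -1.66373895 23.72176263]
at [484.2 118.6  46.5] x-axis deg -2.9
round [0.0, 0.0, 0.0] [0.0, 0.0, -0.041]
at [482.3  78.1  46. ] x-axis deg -2.9
long [0.0, 0.0, 0.0] [-0.0, 0.0, -0.051]
```

Request:
jog_arm --increments '[[[0,0,0],[0,-0.01,0],0.0],[[0,0,0],[0,-0.02,0],0.0],[[0,0,0],[0,-0.02,-0.02],0.0],[[0,0,0],[0,-0.02,-0.041],0.0],[[0,0,0],[0,-0.02,-0.041],0.0]]'

```text
clock: 56.82
ee_pos: [481.3, 72.9, 46.3]
tcp_rot: [-0.706, 0.708, -0.02, 0.019]
contact_force: [-0.0, -1.1, -0.8]
width: 0.002
```

Request:
jog_arm --increments '[[[0,0,0],[0,0,0],0.0],[[0,0,0],[0,0.003,0],0.0],[[0,0,0],[0,0.006,0],0.0],[[0,0,0],[0,0.009,0],0.0],[[0,0,0],[0,0.012,0],0.0]]'

```text
clock: 57.23
ee_pos: [481.7, 78.5, 34.1]
tcp_rot: [0.707, -0.707, 0.018, -0.017]
contact_force: [-0.5, -0.2, -0.3]
width: -0.002
```

Request:
jog_arm --increments '[[[0,0,0],[0,0.002,0],0.0],[[0,0,0],[0,0.004,0],0.0],[[0,0,0],[0,0.006,0],0.0],[[0,0,0],[0,0.007,0],0.0],[[0,0,0],[0,0.007,0],0.0]]'

```text
clock: 57.65
ee_pos: [481.8, 78.4, 28.5]
tcp_rot: [-0.707, 0.707, -0.018, 0.018]
contact_force: [-4.4, 0.8, 13.3]
width: -0.001
```

Request:
jog_arm --increments '[[[0,0,0],[0,0,0],0.0],[[0,0,0],[0,0,0],0.0],[[0,0,0],[0,0,0],0.0],[[0,0,0],[0,0,0],0.0],[[0,0,0],[0,0,0],0.0]]'

```text
clock: 58.07
ee_pos: [481.8, 78.4, 28.5]
tcp_rot: [-0.707, 0.707, -0.018, 0.018]
contact_force: [-4.6, 1.5, 13.5]
width: 0.003
```

Request:
jog_arm --increments '[[[0,0,0],[0,-0.01,0],0.0],[[0,0,0],[0,-0.02,0],0.0],[[0,0,0],[0,-0.02,-0.02],0.0],[[0,0,0],[0,-0.02,-0.04],0.0],[[0,0,0],[0,-0.02,-0.051],0.0]]'

```text
clock: 58.48
ee_pos: [479.4, 24.3, 48.1]
tcp_rot: [-0.706, 0.707, -0.018, 0.019]
contact_force: [-0.4, -1.0, 0.5]
width: 0.001
```

Request:
jog_arm --increments '[[[0,0,0],[0,0,0],0.0],[[0,0,0],[0,0,0],0.0],[[0,0,0],[0,0.004,0],0.0],[[0,0,0],[0,0.008,0],0.0],[[0,0,0],[0,0.012,0],0.0]]'

```text
clock: 58.9
ee_pos: [479.3, 27.9, 35.2]
tcp_rot: [0.707, -0.707, 0.017, -0.017]
contact_force: [0.4, -0.7, -0.2]
width: 0.004
```

Request:
jog_arm --increments '[[[0,0,0],[0,0.002,0],0.0],[[0,0,0],[0,0.004,0],0.0],[[0,0,0],[0,0.006,0],0.0],[[0,0,0],[0,0.008,0],0.0],[[0,0,0],[0,0.008,0],0.0]]'

```text
clock: 59.32
ee_pos: [479.0, 27.7, 28.5]
tcp_rot: [-0.707, 0.707, -0.018, 0.017]
contact_force: [-6.4, 1.3, 15.0]
width: 0.0
```

Request:
jog_arm --increments '[[[0,0,0],[0,0,0],0.0],[[0,0,0],[0,0,0],0.0],[[0,0,0],[0,0,0],0.0],[[0,0,0],[0,0,0],0.0],[[0,0,0],[0,0,0],0.0]]'

```text
clock: 59.73
ee_pos: [479.0, 27.7, 28.5]
tcp_rot: [-0.707, 0.707, -0.018, 0.018]
contact_force: [-5.7, 2.2, 15.2]
width: 0.002
```

Request:
jog_arm --increments '[[[0,0,0],[0,-0.02,0],0.0],[[0,0,0],[0,-0.05,0],0.0],[[0,0,0],[0,-0.09,0],0.0],[[0,0,0],[0,-0.12,0],0.0],[[0,0,0],[0,-0.14,0],0.0]]'

```text
clock: 60.15
ee_pos: [480.8, 26.9, 170.6]
tcp_rot: [-0.707, 0.707, -0.017, 0.019]
contact_force: [1.1, 0.1, 0.2]
width: 0.004
```

Request:
jog_arm --increments '[[[0,0,0],[0,0,-0.03],0.0],[[0,0,0],[0,0,-0.07],0.0],[[0,0,0],[0,0,-0.11],0.0],[[0,0,0],[0,0,-0.14],0.0],[[0,0,0],[0,0,-0.17],0.0]]'

```text
clock: 60.57
ee_pos: [470.1, -145.5, 167.6]
tcp_rot: [-0.707, 0.707, -0.018, 0.019]
contact_force: [0.6, 0.2, -0.1]
width: -0.003
```

Request:
jog_arm --increments '[[[0,0,0],[0,0,-0.03],0.0],[[0,0,0],[0,0,-0.07],0.0],[[0,0,0],[0,0,-0.1],0.0],[[0,0,0],[0,0,-0.1],0.0],[[0,0,0],[0,0,-0.1],0.0]]'

```text
clock: 60.98
ee_pos: [464.7, -245.3, 167.1]
tcp_rot: [-0.707, 0.707, -0.02, 0.02]
contact_force: [0.8, -0.0, 0.3]
width: 0.0
```

Request:
jog_arm --increments '[[[0,0,0],[0,0,0],0.0],[[0,0,0],[0,0,0],0.0],[[0,0,0],[0,0,0],0.0],[[0,0,0],[0,0,0],0.0],[[0,0,0],[0,0,0],0.0]]'

```text
clock: 61.4
ee_pos: [465.8, -242.0, 167.7]
tcp_rot: [-0.707, 0.707, -0.017, 0.017]
contact_force: [0.3, -0.3, 0.0]
width: 0.002
```

```bash
python3 - <<'E'
from plan import *
print(pose()[0],state()["contact_force"])
g=cv2.cvtColor(grab_frame("top"),cv2.COLOR_BGR2GRAY);k=cv2.resize(g,None,fx=4,fy=4,interpolation=2);up=lambda p:(np.array(p)+.5)/4-.5
for c in cv2.findContours(((k>215)*255).astype(np.uint8),1,2)[0]:
    r=cv2.minAreaRect(c);p=up(r[0])
    if cv2.contourArea(c)/16>60 and 240<p[0]<298 and 185<p[1]<222:
        q=plane("top",[p],120)[0];print("block?",cv2.contourArea(c)/16,np.array(r[1])/4,((q-C)@X1).round(1),((q-C)@Y1).round(1))
# knob: bright streak within dark disc
c0=proj("top",[[476.5,-45.2,92]])[0]
y,x=np.mgrid[0:420,0:560];m=(np.hypot(x-c0[0],y-c0[1])<6)
w=np.clip(g.astype(float)-60,0,None)*m; s=np.array([(w*x).sum(),(w*y).sum()])/w.sum()
q=plane("top",[s],92)[0]-[476.5,-45.2,92];print("pointer cw from front deg",np.degrees(np.arctan2(q@Y1,-(q@X1))).round(0),q.round(1))
E
```

```text
[ 465.79680633 -242.03008119  167.7040459 ] [ 0.28466597 -0.33145473  0.02427944]
block? 223.34375 [18.00473022 13.43296146] 0.6 -44.8
block? 159.625 [13.53608799 13.11503506] 1.0 49.4
pointer cw from front deg 151.0 [12.5  6.2  0. ]
```

Blocks are where they were put, the pointer reads 151° (5 clicks is 150°), and the arm is clear, so I'm handing in.

```bash
python3 -c "
from plant import ticket
print(ticket.job_done())"
```

```text
the job is handed in; nothing more can be done
None
```

The job is done and handed in at about 61 s; the hand-in gave no verdict. There were five pieces: three discs and two blocks.

- **Loading:** I laid the three discs flat in the lower tray, swung both bails in until they bottomed out on the rims (about 15 N), stood the carrier on them, and put one block in each compartment.
- **Timer:** I turned it from click 1 to click 5.
- **Keys:** I then pressed the square, round and long keys in that order. Each went to its stop, at about 24, 13 and 15 N.

**Last checks:**
- Before the keys, the pictures showed the carrier level, its corners within about 2 px of where they should be, and both blocks inside. The last time the discs could be seen, before the carrier covered them, all three were flat in the tray.
- After the keys, the top camera put the block centres in the tray frame at about (1, -45) and (1, 49) mm. The second is skewed because part of that block was in shadow. The timer pointer read 151°, against 150° for click 5.
- After the keys I did not check the carrier's corners again, or measure that the keys had sprung back. The arm was well clear and reading no contact force.

**What went wrong on the way:**
- **Fingertip height:** the real fingertips sat about 25 mm higher than the reported tool position. My first grasps of the knob and two of the discs closed on nothing, and I corrected the heights by touch.
- **Knocked block:** one block was knocked about 45 mm during the run. I measured it again before picking it up.

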